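# Set the hem gauge and tighten its wing screw

### The job

Get the hem gauge on the ironing board ready: with the outside of the fingers push its loose sliding stop to the left, fully home against the fixed end block, and only then tighten the wing screw on top of it by pushing its wings round clockwise (seen from above) with the fingertips, stroke after stroke, until it turns no further. The stop must still be fully home when you finish. Do not pinch or grip the wing screw, and leave the small things lying around the gauge where they are.

Things in the scene. Friction and masses are not known exactly. Their poses are not given: they have to be found in the camera images.
- gauge: hem gauge, fixed to the board: an aluminium plate 110 (x) by 270 (y) by 8 mm thick with an upright rail along its far side. Lengths here are mm in its own frame: origin on the board's surface, x away from the robot across the rail, y to the left along the rail, z up. The plate spans x -65..45, y -160..110; the rail's near face is at x = 34, its top at z = 64; the dark fixed end block at the left spans x -35..34, y 70..100 and is 34 tall.
- slide_stop (a joint): travel of the sliding stop along the gauge's +y, in m: 0 = far right, 0.120 = fully home against the end block (hard stop). It is a dark steel block 66 (x) by 90 (y) mm, its top at z = 34, centred on x = 0, spanning y -140..-50 plus the travel; the screw axis is at x = 0, y = -90 plus the travel. It stays where it is left and takes about 5 N to push; nothing locks it.
- stop_push_face (a point): middle of the stop's right-hand end face (the one to push), at gauge x = 0, z = 21.5; the finger goes down to the right of it, with its tip some 16 to 20 mm above the board.
- wing_screw (a joint): turn of the wing screw in rad, growing clockwise seen from above: 7.854 = fully tight (hard stop). It starts one half to one and a quarter turns short of that. It stays where it is left; about 0.045 N m turns it. At value a one wing points along (cos a, -sin a) in the gauge's x, y and the other opposite.
- screw_top (a point): on the screw's vertical axis, 62 mm above the board, level with the wings' tops; the axis is on the stop, 34 mm in front of the rail. Black hub 20 mm across, z 36 to 54; two flat upright wings 7 thick, z 40 to 62, reaching 32 from the axis. Fingertips 40 to 44 mm above the board clear the stop and meet the wings.
- rail_mid (a point): top of the rail behind the screw's track (gauge x = 34, y = 0, z = 64). The rail bars the far side: fingers have only the side toward the robot and are set anew behind a wing for each stroke. Strokes there, from right to left, also press the stop toward its end block.
- wing_push_sides: the halves of both wings that face anticlockwise: the sides to push on; origin on the screw's axis at the board's surface
- wing_lead_sides: the halves of both wings that face clockwise; pressing hard on these and on the push sides at once is pinching; origin on the screw's axis at the board's surface
- pale_reel: bystander: reel of pale thread, 35 mm across, 46 tall, standing on the board behind the gauge's rail; sizes in mm, origin under its middle
- pot_of_buttons: bystander: lidded pot of buttons, 51 across, 56 tall, on the board in front of the gauge; sizes in mm, origin under its middle
- tape_ring: bystander: roll of masking tape, 100 across, 25 tall, lying flat beyond the gauge's left end; sizes in mm, origin under its middle
- steel_thimble: bystander: thimble, 20 across, 22 tall, on the board in front of the gauge; sizes in mm, origin under its middle
- chalk: bystander: flat piece of tailor's chalk, 39x44x8, on the board in front of the gauge; sizes in mm, origin under its middle
- loose_peg: bystander: spring clothes peg, 18x72x11, lying off the gauge's right end; sizes in mm, origin under its middle

How it is judged:
By the outcome, as a careful person would: the job done as asked, in the order asked, and still so for the second after the job is handed in, with the robot touching nothing.
It also fails if it takes over 64 s, if anything falls off the work surface, if the arm or the gripper's body presses on something with over 40 N, if the wrist force passes 120 N, or if a joint passes its speed limit or range.

### The arm

A 7-joint arm with a two-finger parallel gripper is mounted at the origin on a cart in front of the work surface, level with it; the furniture and walls round the work are solid. World frame = base frame: x ahead of the robot, y to its left, z up, the work surface at z = 0. Lengths are in m, angles in rad, forces in N, time in s.
With the tool pointing down it reaches from about 0.35 to 0.9 m from the base axis. Payload 8.1 kg.
Tool frame: the origin (TCP) lies midway between the tips of the shut fingers; the grasp point (between the pads) lies 19 mm behind it; z points along the fingers, y is the direction in which the jaws open and shut (so a half turn about z gives the same grasp; the last joint's range is limited). The gripper opens to 92 mm and grips with 3 to 60 N. Pads are 19 mm wide; open, the fingers measure 130 mm over their backs; the gripper's body (75 mm by 190 mm) begins 47 mm behind the grasp point.
Start: joints at [1.206, 0.434, 0.025, 1.573, -0.012, 1.134, -0.075], TCP at [0.162, -0.604, 0.191] pointing down, gripper open.
Joint ranges: [-2.62, 2.62], [-0.44, 2.09], [-1.27, 1.32], [0.08, 2.57], [-1.32, 4.46], [0.12, 2], [-2.74, 2.74]. Speed limits (rad/s): [2.22, 2.22, 3.01, 3.01, 3.14, 3.14, 3.14].

### API

Orientations are given as a rotation vector (axis times angle).
In Python, from cell import arm gives the robot as it stands. The module is installed in compiled form; this text tells all that it offers.
- The arm moves only by the tool jog_arm, never from a script. Its argument "increments" is a list of rows, each an object with "slide": the shift along the tool's x, y, z in mm, a list of three; "roll": the turn about the tool's z in rad; "gripper": the opening, from 0 (shut) to 1 (fully open). In form: [{"slide": [x, y, z], "roll": roll, "gripper": gripper}, ...]. A call has exactly 10 rows; each row is the pose to reach, as a shift and turn from the pose commanded when the call began, along the tool's axes at that moment; what a row does not reach only later rows make up. A row lasts 1/12 s, in which the tool goes at most 41.7 mm and 7.16 degrees, less where a joint would pass 70% of its speed; a pose out of reach is approached as far as the arm can. A call with a gripper value outside its range is refused whole. The fingers move at their own pace and stop on an object; "newtons" is the grip in N (left out, the last holds). Time passes only in rows, so rows that repeat a pose let the fingers close, or fill a call up. It gives the time, the measured TCP pose, the force and the opening at its end, in the units of the state.
- arm.observe(): the state, without advancing time (a new reading comes with each control period).
- arm.get_image(name): name is "scene" or "top"; returns a dict with "frame" (400x640x3 uint8, blue, green, red), "depth" (400x640 float32, m along the optical axis (not along the pixel's ray), 0 where there is no reading), "intrinsics" (3x3 intrinsics, pixels), "dist_coeffs" ([k1, k2, p1, p2, k3] as OpenCV has them; the pictures are not rectified), "R" (3x3) and "t" (3): a world point X has camera coordinates R X + t. Camera axes: x right, y down, z forward; pixel columns grow to the right and rows downward; lengths in m; the calibration is good to about 2 mm. A picture is of the moment at which its call begins.
- arm.sign_off(): hands the job in, once; it reports no verdict.
The state is a dict: "clock": time; "joints": joint angles; "dq": joint speeds; "joint_efforts": joint torques, N m; "position": TCP position; "ee_rot": TCP orientation; "force": force on the tool from outside, world axes, zero at the start; "ft_torque": the same for the moment, N m; "width": opening from 0.0 (shut) to 1.0 (fully open).
Only numpy, scipy, OpenCV 4.12 (cv2) and the standard library are available. Lean on these libraries where they do the work, as an engineer would, in place of code of your own. Each camera call takes 0.05 s, during which the arm holds its last target.

## Working session

There is one attempt and no reset: what is moved stays moved. The work goes in short steps, Python scripts to look and compute and a tool call to move; the robot and the scene stay as the last step left them, time stands still between calls to the robot, and variables do not carry over. Pictures are saved under pics/ and viewed, and the job is handed in when it is done.

Besides the shell and the picture viewer there is one more tool, called after "Request:" as name(argument=value, ...) on one line, values as JSON. jog_arm: Moves the arm, as the interface text tells. Its arguments: {"type":"object","properties":{"increments":{"type":"array"},"newtons":{"type":"number"}},"required":["increments"]}

```bash
mkdir -p pics
python3 - <<'E'
from cell import arm
import cv2,numpy as np
s=arm.observe(); print(s)
for n in("scene","top"):
    d=arm.get_image(n); cv2.imwrite(f"pics/{n}0.png",d["frame"]); np.savez(f"pics/{n}0.npz",**d); print(n,d["intrinsics"],d["dist_coeffs"],d["R"],d["t"])
E
```

```text
{'clock': 0.0, 'joints': array([ 1.20636907,  0.4351948 ,  0.02499823,  1.57408505, -0.01160412,
        1.13397599, -0.07510402]), 'dq': array([ 6.18195039e-05, -6.39269712e-04, -1.81197725e-03,  7.02941597e-04,
       -5.40425974e-04, -5.94842805e-04,  1.15459197e-04]), 'joint_efforts': array([-1.68240655e-03, -6.67851162e+01,  9.83690433e-01, -3.14450133e+01,
       -6.08453597e-02,  4.29234607e-02,  1.54226159e-04]), 'position': array([ 0.16156423, -0.60318723,  0.19026746]), 'ee_rot': array([-3.11326366e+00, -4.09757309e-01,  5.35014975e-04]), 'force': array([ 0.39840415,  0.21573164, -0.14639366]), 'ft_torque': array([-0.03475639, -0.018442  , -0.0098271 ]), 'width': 1.0026223948587174}
scene [[386.10918828   0.         324.16340244]
 [  0.         386.10918828 197.88689394]
 [  0.           0.           1.        ]] [-0.0562709  0.         0.         0.         0.       ] [[-8.31282883e-01 -5.55849577e-01 -1.23736996e-04]
 [-4.22829633e-01  6.32493668e-01 -6.48973699e-01]
 [ 3.60810019e-01 -5.39428408e-01 -7.60810833e-01]] [0.53572647 0.19430068 0.785672  ]
top [[377.54328054   0.         321.34036997]
 [  0.         377.54328054 195.94957641]
 [  0.           0.           1.        ]] [-0.02366268  0.          0.          0.          0.        ] [[ 0.05406839 -0.99852917  0.00401355]
 [-0.97174233 -0.05354198 -0.22989149]
 [ 0.22976825  0.00852973 -0.97320799]] [0.10068971 0.56233315 0.78489433]
```

View pics/scene0.png

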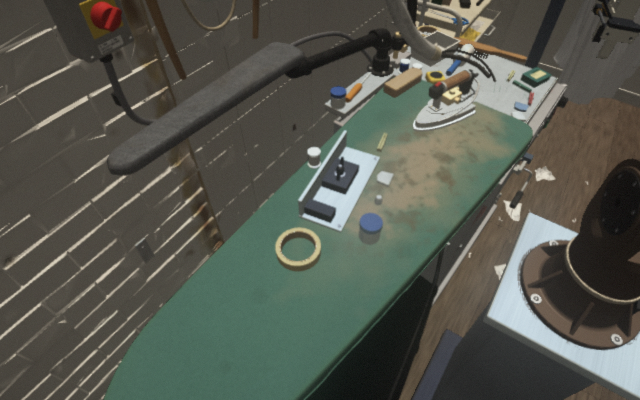

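View pics/top0.png

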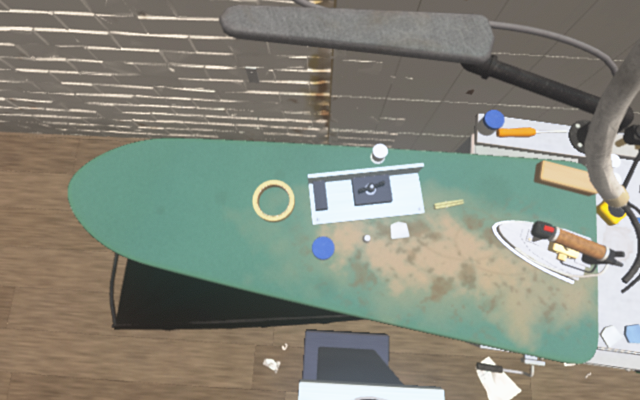

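The top view shows the gauge at about (365,192), with the dark end block at (319,193), the stop at (372,190), and the pot at (322,248). The thimble is at (366,238), the chalk at (399,230), the peg at (449,204), the reel at (379,152) and the tape at (273,200). Next I'll measure the gauge pose.

```bash
cat > h.py <<'E'
import numpy as np,cv2
def load(n): return dict(np.load(n))
def ray(d,px):
    u=cv2.undistortPoints(np.array(px,float).reshape(-1,1,2),d["intrinsics"],d["dist_coeffs"]).reshape(-1,2)
    r=np.c_[u,np.ones(len(u))]@d["R"]; c=-d["R"].T@d["t"]; return c,r
def onz(d,px,z):
    c,r=ray(d,px); return c+r*((z-c[2])/r[:,2])[:,None]
def cloud(d):
    h,w=d["depth"].shape; v,u=np.mgrid[:h,:w]
    c,r=ray(d,np.stack([u,v],-1).reshape(-1,2)); return (c+r*d["depth"].reshape(-1,1)).reshape(h,w,3)
def proj(d,X):
    return cv2.projectPoints(np.array(X,float).reshape(-1,1,3),cv2.Rodrigues(d["R"])[0],d["t"],d["intrinsics"],d["dist_coeffs"])[0].reshape(-1,2)
E
python3 - <<'E'
from h import *
for n in("top","scene"):
    d=load(f"pics/{n}0.npz"); P=cloud(d); f=d["frame"]
    if n=="top": crop=f[140:265,240:480]; o=(240,140)
    else: crop=f[120:280,260:420]; o=(260,120)
    cv2.imwrite(f"pics/{n}0c.png",cv2.resize(crop,None,fx=3.3,fy=3.3,interpolation=cv2.INTER_CUBIC))
    hsv=cv2.cvtColor(f,cv2.COLOR_BGR2HSV)
    near=(P[...,0]>.3)&(P[...,0]<1)&(np.abs(P[...,1])<.4)&(P[...,2]>-.02)&(P[...,2]<.1)
    m=(near&(hsv[...,1]<60)&(hsv[...,2]>130)).astype(np.uint8)
    c=max(cv2.findContours(m,0,1)[0],key=cv2.contourArea)
    q=cv2.approxPolyDP(cv2.convexHull(c),3,True).reshape(-1,2)
    print(n,q.tolist()); print(onz(d,q,.008).round(4)); print(np.array([P[b,a] for a,b in q]).round(3))
d=load("pics/top0.npz");P=cloud(d)
for p in [(300,30),(400,40),(480,40),(600,180),(550,170),(380,170),(372,188),(372,180),(319,193),(322,248),(379,152)]: print(p,P[p[1],p[0]].round(3))
E
```

```text
top [[560, 272], [547, 324], [368, 315], [276, 277], [248, 223], [252, 195], [259, 184], [269, 179], [420, 169], [534, 203], [557, 254]]
[[ 0.4185 -0.4329  0.008 ]
 [ 0.3009 -0.3932  0.008 ]
 [ 0.3007  0.0121  0.008 ]
 [ 0.3731  0.2252  0.008 ]
 [ 0.4942  0.3016  0.008 ]
 [ 0.5627  0.2987  0.008 ]
 [ 0.591   0.2843  0.008 ]
 [ 0.6048  0.2612  0.008 ]
 [ 0.6508 -0.1066  0.008 ]
 [ 0.5803 -0.3834  0.008 ]
 [ 0.4599 -0.4293  0.008 ]]
[[ 0.415 -0.4    0.06 ]
 [ 0.3   -0.397  0.001]
 [ 0.3    0.011 -0.003]
 [ 0.373  0.226 -0.   ]
 [ 0.496  0.303 -0.001]
 [ 0.564  0.3    0.002]
 [ 0.594  0.286 -0.004]
 [ 0.607  0.263 -0.001]
 [ 0.642 -0.099  0.035]
 [ 0.583 -0.389 -0.002]
 [ 0.454 -0.398  0.057]]
scene [[492, 140], [489, 152], [438, 206], [389, 235], [354, 235], [302, 216], [346, 146], [462, 121], [479, 127]]
[[ 0.308  -0.3525  0.008 ]
 [ 0.2993 -0.2982  0.008 ]
 [ 0.3416 -0.0398  0.008 ]
 [ 0.4007  0.1013  0.008 ]
 [ 0.4665  0.1451  0.008 ]
 [ 0.5957  0.1664  0.008 ]
 [ 0.638  -0.0986  0.008 ]
 [ 0.41   -0.3859  0.008 ]
 [ 0.3583 -0.3877  0.008 ]]
[[ 0.309 -0.366 -0.002]
 [ 0.3   -0.311 -0.002]
 [ 0.343 -0.047 -0.   ]
 [ 0.403  0.095 -0.001]
 [ 0.469  0.14  -0.   ]
 [ 0.596  0.166  0.008]
 [ 0.638 -0.099  0.008]
 [ 0.412 -0.399 -0.002]
 [ 0.36  -0.399 -0.   ]]
(300, 30) [0.901 0.197 0.174]
(400, 40) [ 0.887 -0.022  0.176]
(480, 40) [ 0.899 -0.197  0.176]
(600, 180) [ 0.589 -0.415  0.19 ]
(550, 170) [ 0.658 -0.415  0.033]
(380, 170) [ 0.625 -0.     0.062]
(372, 188) [0.584 0.016 0.052]
(372, 180) [0.609 0.014 0.034]
(319, 193) [0.57  0.137 0.036]
(322, 248) [0.441 0.123 0.053]
(379, 152) [0.676 0.    0.044]
```

```bash
ls pics
```

```text
scene0.npz
scene0.png
scene0c.png
top0.npz
top0.png
top0c.png
```

View pics/top0c.png

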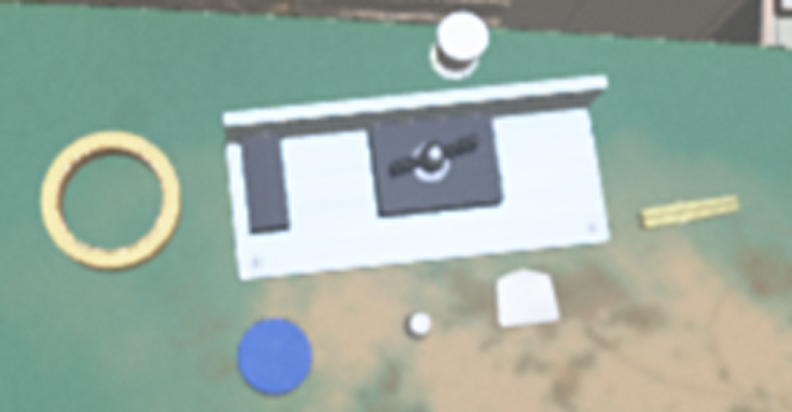

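View pics/scene0c.png

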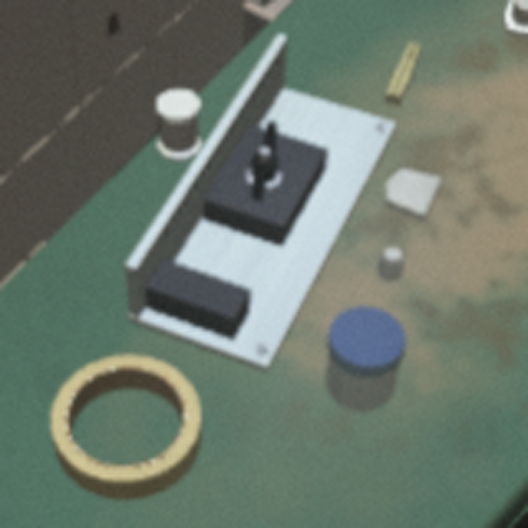

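Run:
```python
from h import *
for n in("top","scene"):
    d=load(f"pics/{n}0.npz"); P=cloud(d); f=d["frame"]; hsv=cv2.cvtColor(f,cv2.COLOR_BGR2HSV)
    reg=(P[...,0]>.5)&(P[...,0]<.66)&(P[...,1]>-.15)&(P[...,1]<.2)
    pl=reg&(hsv[...,1]<60)&(hsv[...,2]>150)&(abs(P[...,2]-.008)<.006)
    def rect(m,lab):
        q=P[m][:,:2].astype(np.float32); r=cv2.minAreaRect(q*1000); print(n,lab,m.sum(),np.round(r[0],1),np.round(r[1],1),round(r[2],2)); return r
    k=np.ones((2,2),np.uint8)
    r=rect(pl,"plate"); print(cv2.boxPoints(r).round(1).tolist())
    blk=reg&(abs(P[...,2]-.034)<.005)&(hsv[...,2]<110)
    cnt,lab,st,_=cv2.connectedComponentsWithStats(blk.astype(np.uint8))
    for i in range(1,cnt):
        if st[i,4]>30: rect(lab==i,"blk")
    sc=reg&(P[...,2]>.042)&(P[...,0]<.608)&(P[...,1]>-.08)
    rect(sc,"screw")
    ra=reg&(P[...,2]>.057)&(P[...,0]>.60); r=rect(ra,"rail");print(cv2.boxPoints(r).round(1).tolist())
```

```text
top plate 3519 [575.4  25.1] [150.4 348.8] 0.0
[[500.20001220703125, 199.5], [500.20001220703125, -149.3000030517578], [650.5999755859375, -149.3000030517578], [650.5999755859375, 199.5]]
top screw 259 [590.6  77.5] [175.3  31.8] 87.34
top rail 491 [612.7  30.6] [ 34.2 267.4] 9.38
[[574.0999755859375, 159.6999969482422], [617.7000122070312, -104.0999984741211], [651.4000244140625, -98.5999984741211], [607.7999877929688, 165.1999969482422]]
scene plate 1987 [556.1   6.3] [131.7 304.6] 8.87
[[467.5, 146.6999969482422], [514.5, -154.3000030517578], [644.5999755859375, -134.0], [597.5999755859375, 167.0]]
scene blk 936 [583.3  30.4] [ 75.3 267.6] 7.72
scene screw 276 [589.6  79.8] [176.8  33.2] 84.46
scene rail 327 [620.9  34.8] [ 10.4 267.1] 9.05
[[594.7999877929688, 165.89999389648438], [636.7999877929688, -97.9000015258789], [647.0, -96.30000305175781], [605.0, 167.60000610351562]]
```

Run:
```python
from h import *
t=load("pics/top0.npz"); s=load("pics/scene0.npz")
to=lambda p:(np.array(p)/3.3+[240,140]-.35); so=lambda p:(np.array(p)/3.3+[260,120]-.35)
g=np.array([[-65,110],[-65,-160]])
W=[]
A=onz(t,to([(241,279),(608,241)]),.008); B=onz(s,so([(267,366),(396,122)]),.008); 
print("plate front L,R top",A.round(4),"scene",B.round(4))
M=(A+B)[:,:2]/2; G=g/1000
C=onz(t,to([(225,127),(606,88)]),.064); print("rail near top edge",C.round(4))
# fit rigid
src=np.array([[-65,110],[-65,-160],[-65,110],[-65,-160],[34,110],[34,-160]])/1000; dst=np.r_[A[:,:2],B[:,:2],C[:,:2]]
sc,dc=src.mean(0),dst.mean(0); H=(src-sc).T@(dst-dc); th=np.arctan2(H[0,1]-H[1,0],H[0,0]+H[1,1])
R=np.array([[np.cos(th),-np.sin(th)],[np.sin(th),np.cos(th)]]); o=dc-R@sc
print("yaw",np.degrees(th),"o",o, "res mm",((src@R.T+o-dst)*1000).round(1).tolist())
np.savez("g.npz",R=R,o=o)
for d in(t,s):
    P=cloud(d); q=(P[...,:2]-o)@R*1000; z=P[...,2]*1000
    m=(abs(q[...,0])<30)&(q[...,1]>-150)&(q[...,1]<60)&(abs(z-34)<5); a=q[m]
    print("stop top y range",np.percentile(a[:,1],[0,2,50,98,100]).round(1),"x",np.percentile(a[:,0],[2,98]).round(1))
    m=(abs(q[...,0])<34)&(q[...,1]>-150)&(q[...,1]<60)&(z>46)&(z<66); a=q[m]; print("screw",len(a),a.mean(0).round(1)); 
    cc,(w,h),an=cv2.minAreaRect(a.astype(np.float32)); print(cc,w,h,an)
    v=np.linalg.svd(a-a.mean(0))[2][0]; print("wing dir gauge",v.round(3))
# world of small items
for nm,p in dict(pot=(322,248),thimble=(366,238),chalk=(399,230),peg=(449,204),reel=(379,152),tape=(255,200)).items():
    X=cloud(t)[p[1],p[0]]; print(nm,X.round(3),((X[:2]-o)@R*1000).round(0))
```

```text
plate front L,R top [[ 0.4998  0.1485  0.008 ]
 [ 0.542  -0.1152  0.008 ]] scene [[ 0.4983  0.1516  0.008 ]
 [ 0.5406 -0.1129  0.008 ]]
rail near top edge [[ 0.5963  0.1642  0.064 ]
 [ 0.6393 -0.0996  0.064 ]]
yaw 9.061266208082925 o [0.58038371 0.05247936] res mm [[-1.0, 2.4], [-0.6, -0.5], [0.6, -0.7], [0.8, -2.9], [0.3, 2.2], [-0.2, -0.5]]
stop top y range [-85.1 -83.3 -40.4   3.6   4.9] x [-29.2  29.1]
screw 140 [  1.  -34.7]
(1.1846942901611328, -34.48162841796875) 17.260465621948242 62.51911163330078 5.101071834564209
wing dir gauge [-0.224  0.975]
stop top y range [-83.7 -81.5 -29.9   5.9   7.5] x [-29.   29.2]
screw 276 [ 20.8 -35.1]
(11.471367835998535, -44.04054260253906) 45.03273391723633 207.58697509765625 0.007101063616573811
wing dir gauge [-0.041  0.999]
pot [0.441 0.123 0.053] [-127.   92.]
thimble [0.472 0.023 0.02 ] [-111.  -12.]
chalk [ 0.497 -0.056  0.007] [-99. -94.]
peg [ 0.566 -0.175  0.012] [ -50. -222.]
reel [0.676 0.    0.044] [ 86. -67.]
tape [0.547 0.287 0.025] [  4. 237.]
```

The gauge fits within 3 mm: origin (0.580, 0.052), yaw 9.1°. The stop's travel is about 55 mm, and the wing is about 11° off the rail. Before crossing, I'll check for obstacles on the path.

```bash
cat >> h.py <<'E'
from scipy.spatial.transform import Rotation as Ro
def G():
    g=np.load("g.npz"); return g["R"],g["o"]
def st(arm,p=True):
    s=arm.observe(); R,o=G(); q=(s["position"][:2]-o)@R*1000
    M=Ro.from_rotvec(s["ee_rot"]).as_matrix(); yaw=np.degrees(np.arctan2(M[1,0],M[0,0]))
    print("t %.2f gauge xy"%s["clock"],q.round(1),"z",(s["position"][2]*1000).round(1),"yaw %.2f"%yaw,"F",s["force"].round(1),"w %.2f"%s["width"]); return s,M
def to(s,M,gx,gy,z):
    R,o=G(); X=np.r_[R@np.array([gx,gy])/1000+o,z/1000]
    return (M.T@(X-s["position"])*1000).round(1)
E
python3 - <<'E'
from h import *
from cell import arm
s,M=st(arm); print(M.round(3))
print("to above", to(s,M,0,-125,150), to(s,M,0,-125,300))
for n in("top","scene"):
    P=cloud(load(f"pics/{n}0.npz")).reshape(-1,3)
    a=np.array([.162,-.604]);b=np.array([.60,-.07]);L=np.linalg.norm(b-a);u=(b-a)/L
    w=P[:,:2]-a; k=w@u; l=abs(w[:,0]*u[1]-w[:,1]*u[0])
    for i in range(-1,9):
        m=(k>i*.1)&(k<i*.1+.1)&(l<.15)&(P[:,2]<.8); 
        if m.sum(): print(n,i,m.sum(),np.percentile(P[m,2],[99,100]).round(3))
E
```

```text
t 0.10 gauge xy [-516.9 -581.6] z 190.4 yaw 15.00 F [0.1 0.4 0.3] w 1.00
[[ 0.966  0.259 -0.   ]
 [ 0.259 -0.966  0.001]
 [-0.    -0.001 -1.   ]]
to above [ 561.3 -400.7   40.8] [ 561.3 -400.9 -109.2]
top -1 688 [-0.073 -0.049]
top 0 2151 [-0.017 -0.015]
top 1 3488 [0.002 0.004]
top 2 5434 [0.119 0.13 ]
top 3 6338 [0.128 0.13 ]
top 4 5880 [0.129 0.136]
top 5 5144 [0.01  0.014]
top 6 4858 [0.013 0.066]
top 7 3821 [0.065 0.067]
top 8 2323 [0.065 0.067]
scene -1 1711 [0.327 0.332]
scene 0 3384 [0.372 0.379]
scene 1 1872 [0.    0.003]
scene 2 3002 [0.114 0.13 ]
scene 3 3857 [0.125 0.129]
scene 4 2975 [0.125 0.134]
scene 5 2621 [0.008 0.011]
scene 6 2607 [0.028 0.063]
scene 7 2462 [0.064 0.066]
scene 8 1704 [0.064 0.066]
```

Request:
jog_arm(increments=[{"slide": [0,0,-40],"roll": 0,"gripper": 0},{"slide": [15,-10,-75],"roll": 0,"gripper": 0},{"slide": [45,-32,-80],"roll": 0.1,"gripper": 0},{"slide": [75,-54,-80],"roll": 0.103,"gripper": 0},{"slide": [107,-76,-80],"roll": 0.103,"gripper": 0},{"slide": [139,-99,-80],"roll": 0.103,"gripper": 0},{"slide": [171,-122,-80],"roll": 0.103,"gripper": 0},{"slide": [203,-145,-80],"roll": 0.103,"gripper": 0},{"slide": [235,-168,-80],"roll": 0.103,"gripper": 0},{"slide": [267,-191,-80],"roll": 0.103,"gripper": 0}], newtons=20)

```text
clock: 0.93
position: [0.3709, -0.3483, 0.2709]
ee_rot: [-3.132, -0.249, 0.0]
force: [1.4, -0.3, 0.3]
width: 0.324
```

Run:
```python
from h import *
from cell import arm
s,M=st(arm); print(to(s,M,0,-125,150),s["joints"].round(2))
```

```text
t 0.93 gauge xy [-270.  -362.8] z 270.9 yaw 9.09 F [ 1.4 -0.3  0.3] w 0.32
[ 270.2 -237.6  120.8] [ 0.75  0.19 -0.12  1.72  0.03  1.23 -0.79]
```

Request:
jog_arm(increments=[{"slide": [28,-25,0],"roll": 0,"gripper": 0},{"slide": [58,-50,0],"roll": 0,"gripper": 0},{"slide": [88,-76,0],"roll": 0,"gripper": 0},{"slide": [118,-102,0],"roll": 0,"gripper": 0},{"slide": [148,-128,10],"roll": 0,"gripper": 0},{"slide": [178,-154,30],"roll": 0,"gripper": 0},{"slide": [208,-180,60],"roll": 0,"gripper": 0},{"slide": [238,-206,90],"roll": 0,"gripper": 0},{"slide": [260,-228,115],"roll": 0,"gripper": 0},{"slide": [264,-232,120],"roll": 0,"gripper": 0}])

```text
clock: 1.77
position: [0.5946, -0.0752, 0.1479]
ee_rot: [-3.129, -0.254, 0.004]
force: [-0.0, -0.2, 0.1]
width: 0.007
```

Run:
```python
from h import *
from cell import arm
s,M=st(arm); print(to(s,M,0,-125,70),s["joints"].round(2))
for n in("top","scene"):
    d=arm.get_image(n);f=d["frame"]
    c=f[110:270,240:480] if n=="top" else f[70:270,240:440]
    cv2.imwrite(f"pics/{n}1.png",cv2.resize(c,None,fx=3,fy=3,interpolation=cv2.INTER_CUBIC))
```

```text
t 1.77 gauge xy [  -6.1 -128.3] z 147.9 yaw 9.28 F [-0.  -0.2  0.1] w 0.01
[ 6.3 -3.1 77.9] [ 0.24  0.45 -0.28  1.67  0.14  1.04 -1.5 ]
```

View pics/scene1.png

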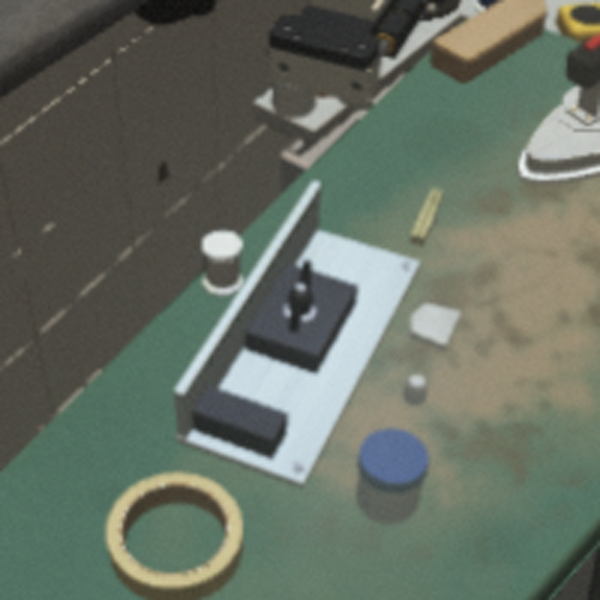

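View pics/top1.png

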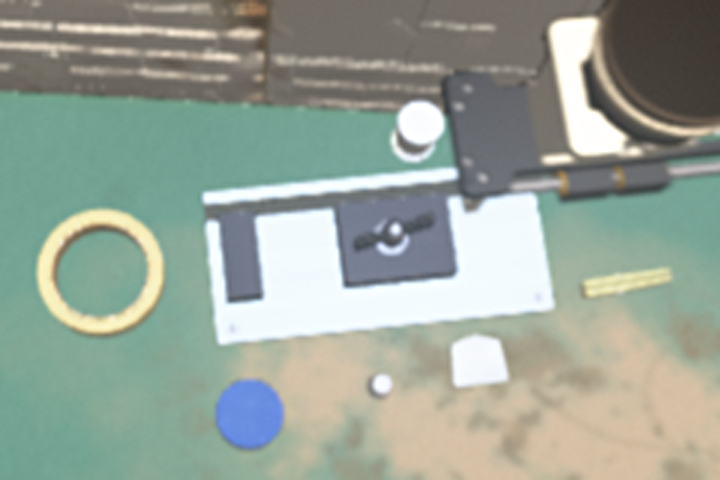

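The top view shows the shut gripper above the right part of the plate, with its tip near (475,205), well right of the stop, and all the small things in place. I'll descend to the right of the stop.

Request:
jog_arm(increments=[{"slide": [2,0,0],"roll": 0.004,"gripper": 0},{"slide": [2,0,0],"roll": 0.004,"gripper": 0},{"slide": [2,0,15],"roll": 0.004,"gripper": 0},{"slide": [2,0,35],"roll": 0.004,"gripper": 0},{"slide": [2,0,55],"roll": 0.004,"gripper": 0},{"slide": [2,0,75],"roll": 0.004,"gripper": 0},{"slide": [2,0,95],"roll": 0.004,"gripper": 0},{"slide": [2,0,105],"roll": 0.004,"gripper": 0},{"slide": [2,0,105],"roll": 0.004,"gripper": 0},{"slide": [2,0,105],"roll": 0.004,"gripper": 0}])

```text
clock: 2.7
position: [0.5964, -0.08, 0.0468]
ee_rot: [3.132, 0.241, 0.001]
force: [-0.5, -0.5, -0.8]
width: 0.006
```

Run:
```python
from h import *
from cell import arm
s,M=st(arm); print(to(s,M,0,-105,18),to(s,M,0,-39,18))
for n in("top","scene"):
    d=arm.get_image(n);f=d["frame"]
    c=f[110:270,240:480] if n=="top" else f[70:270,240:440]
    cv2.imwrite(f"pics/{n}2.png",cv2.resize(c,None,fx=3,fy=3,interpolation=cv2.INTER_CUBIC))
```

```text
t 2.70 gauge xy [  -5.1 -133.3] z 46.8 yaw 8.79 F [-0.5 -0.5 -0.8] w 0.01
[  4.9 -28.4  28.8] [  4.6 -94.4  28.8]
```

View pics/scene2.png

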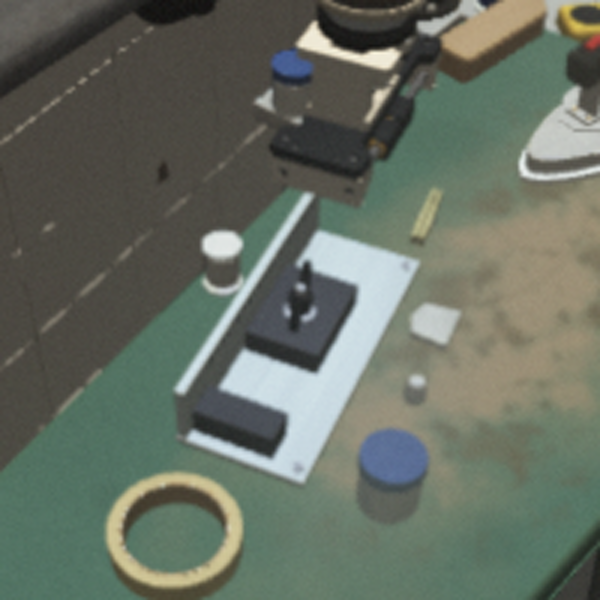

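View pics/top2.png

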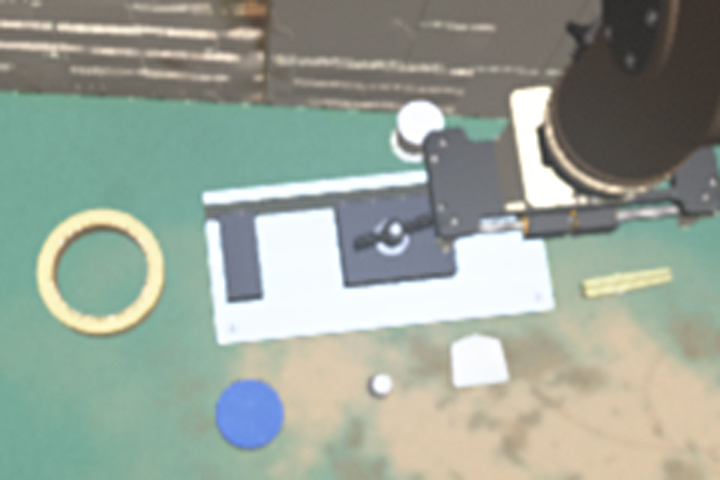

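Request:
jog_arm(increments=[{"slide": [4,0,8],"roll": 0,"gripper": 0},{"slide": [4,0,16],"roll": 0,"gripper": 0},{"slide": [4,0,24],"roll": 0,"gripper": 0},{"slide": [4,0,28],"roll": 0,"gripper": 0},{"slide": [4,0,28],"roll": 0,"gripper": 0},{"slide": [4,-5,28],"roll": 0,"gripper": 0},{"slide": [4,-12,28],"roll": 0,"gripper": 0},{"slide": [4,-20,28],"roll": 0,"gripper": 0},{"slide": [4,-24,28],"roll": 0,"gripper": 0},{"slide": [4,-24,28],"roll": 0,"gripper": 0}])

```text
clock: 3.63
position: [0.5965, -0.0524, 0.0184]
ee_rot: [-3.131, -0.247, -0.001]
force: [-0.1, 0.1, 0.8]
width: 0.004
```

Run:
```python
from h import *
from cell import arm
s,M=st(arm); print(to(s,M,0,-105,18),to(s,M,0,-39,18))
for n in("top",):
    d=arm.get_image(n);f=d["frame"]
    c=f[110:270,240:480] if n=="top" else f[70:270,240:440]
    cv2.imwrite(f"pics/{n}3.png",cv2.resize(c,None,fx=3,fy=3,interpolation=cv2.INTER_CUBIC))
```

```text
t 3.63 gauge xy [  -0.6 -106.1] z 18.4 yaw 9.01 F [-0.1  0.1  0.8] w 0.00
[ 0.6 -1.1  0.4] [  0.5 -67.1   0.5]
```

View pics/top3.png

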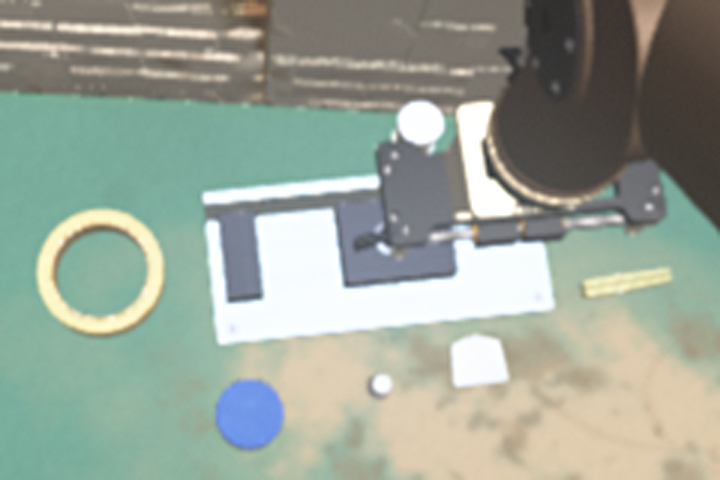

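Request:
jog_arm(increments=[{"slide": [0,-4,0],"roll": 0,"gripper": 0},{"slide": [0,-9,0],"roll": 0,"gripper": 0},{"slide": [0,-14,0],"roll": 0,"gripper": 0},{"slide": [0,-19,0],"roll": 0,"gripper": 0},{"slide": [0,-25,0],"roll": 0,"gripper": 0},{"slide": [0,-31,0],"roll": 0,"gripper": 0},{"slide": [0,-37,0],"roll": 0,"gripper": 0},{"slide": [0,-43,0],"roll": 0,"gripper": 0},{"slide": [0,-49,0],"roll": 0,"gripper": 0},{"slide": [0,-54,0],"roll": 0,"gripper": 0}])

```text
clock: 4.52
position: [0.5883, -0.0024, 0.0181]
ee_rot: [3.131, 0.241, 0.0]
force: [0.3, -5.2, 1.2]
width: 0.004
```

Run:
```python
from h import *
from cell import arm
s,M=st(arm); print(to(s,M,0,-39,18))
```

```text
t 4.52 gauge xy [ -0.8 -55.4] z 18.1 yaw 8.80 F [ 0.3 -5.2  1.2] w 0.00
[  0.8 -16.4   0.1]
```

Contact force is about 5 N as expected. I'll continue in small steps to the end block.

Request:
jog_arm(increments=[{"slide": [0,-2,0],"roll": 0,"gripper": 0},{"slide": [0,-4,0],"roll": 0,"gripper": 0},{"slide": [0,-6,0],"roll": 0,"gripper": 0},{"slide": [0,-8,0],"roll": 0,"gripper": 0},{"slide": [0,-10,0],"roll": 0,"gripper": 0},{"slide": [0,-12,0],"roll": 0,"gripper": 0},{"slide": [0,-13,0],"roll": 0,"gripper": 0},{"slide": [0,-14,0],"roll": 0,"gripper": 0},{"slide": [0,-15,0],"roll": 0,"gripper": 0},{"slide": [0,-16,0],"roll": 0,"gripper": 0}])

```text
clock: 5.35
position: [0.5858, 0.0136, 0.0181]
ee_rot: [3.131, 0.241, 0.0]
force: [0.4, -5.9, 1.7]
width: 0.005
```

Run:
```python
from h import *
from cell import arm
s,M=st(arm); print(to(s,M,0,-39,18))
```

```text
t 5.35 gauge xy [ -0.8 -39.2] z 18.1 yaw 8.82 F [ 0.4 -5.9  1.7] w 0.00
[ 0.8 -0.2  0.1]
```

Request:
jog_arm(increments=[{"slide": [0,-1,0],"roll": 0,"gripper": 0},{"slide": [0,-2,0],"roll": 0,"gripper": 0},{"slide": [0,-2.5,0],"roll": 0,"gripper": 0},{"slide": [0,-3,0],"roll": 0,"gripper": 0},{"slide": [0,-3.5,0],"roll": 0,"gripper": 0},{"slide": [0,-4,0],"roll": 0,"gripper": 0},{"slide": [0,-4.5,0],"roll": 0,"gripper": 0},{"slide": [0,-5,0],"roll": 0,"gripper": 0},{"slide": [0,-5,0],"roll": 0,"gripper": 0},{"slide": [0,-5,0],"roll": 0,"gripper": 0}])

```text
clock: 6.18
position: [0.585, 0.019, 0.0181]
ee_rot: [3.132, 0.242, 0.0]
force: [0.6, -4.4, 1.6]
width: 0.003
```

Run:
```python
from h import *
from cell import arm
s,M=st(arm); print(to(s,M,0,-39,18))
```

```text
t 6.18 gauge xy [ -0.7 -33.8] z 18.1 yaw 8.84 F [ 0.6 -4.4  1.6] w 0.00
[0.8 5.2 0.1]
```

Request:
jog_arm(increments=[{"slide": [0,-1,0],"roll": 0,"gripper": 0},{"slide": [0,-2,0],"roll": 0,"gripper": 0},{"slide": [0,-2.5,0],"roll": 0,"gripper": 0},{"slide": [0,-3,0],"roll": 0,"gripper": 0},{"slide": [0,-3.5,0],"roll": 0,"gripper": 0},{"slide": [0,-4,0],"roll": 0,"gripper": 0},{"slide": [0,-4.5,0],"roll": 0,"gripper": 0},{"slide": [0,-5,0],"roll": 0,"gripper": 0},{"slide": [0,-5,0],"roll": 0,"gripper": 0},{"slide": [0,-5,0],"roll": 0,"gripper": 0}])

```text
clock: 7.02
position: [0.5842, 0.0242, 0.018]
ee_rot: [3.132, 0.243, 0.0]
force: [0.3, -4.8, 2.4]
width: 0.008
```

Run:
```python
from h import *
from cell import arm
s,M=st(arm)
for n in("top","scene"):
    d=arm.get_image(n);f=d["frame"]; np.savez(f"pics/{n}4.npz",**d)
    c=f[110:270,240:480] if n=="top" else f[70:270,240:440]
    cv2.imwrite(f"pics/{n}4.png",cv2.resize(c,None,fx=3,fy=3,interpolation=cv2.INTER_CUBIC))
```

```text
t 7.02 gauge xy [ -0.7 -28.5] z 18.0 yaw 8.86 F [ 0.3 -4.8  2.4] w 0.01
```

View pics/scene4.png

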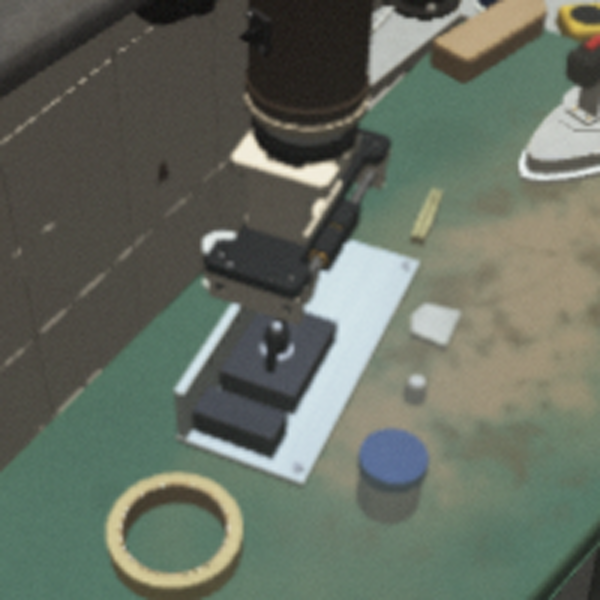

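View pics/top4.png

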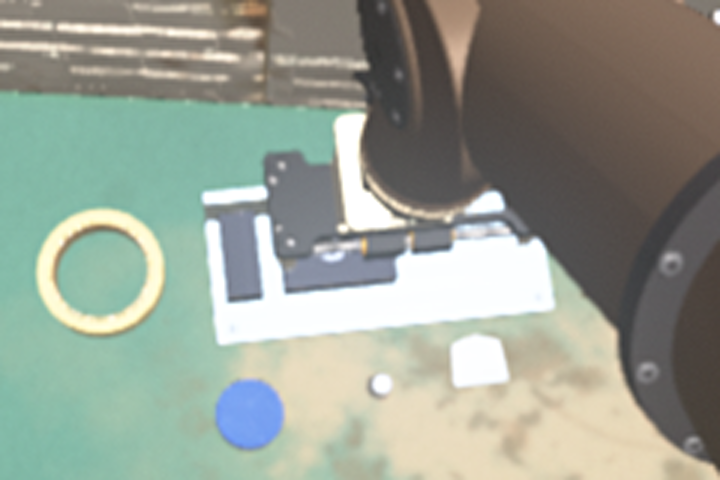

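The top view shows a gap still between the end block (right edge x≈262) and the stop (left edge x≈284), about 14 mm. I'll keep pushing.

Request:
jog_arm(increments=[{"slide": [0,-1.5,0],"roll": 0,"gripper": 0},{"slide": [0,-3,0],"roll": 0,"gripper": 0},{"slide": [0,-4.5,0],"roll": 0,"gripper": 0},{"slide": [0,-6,0],"roll": 0,"gripper": 0},{"slide": [0,-7,0],"roll": 0,"gripper": 0},{"slide": [0,-8,0],"roll": 0,"gripper": 0},{"slide": [0,-9,0],"roll": 0,"gripper": 0},{"slide": [0,-10,0],"roll": 0,"gripper": 0},{"slide": [0,-10,0],"roll": 0,"gripper": 0},{"slide": [0,-10,0],"roll": 0,"gripper": 0}])

```text
clock: 7.95
position: [0.5825, 0.0343, 0.018]
ee_rot: [-3.132, -0.243, 0.0]
force: [0.5, -4.9, 2.4]
width: 0.003
```

Run:
```python
from h import *
from cell import arm
s,M=st(arm)
```

```text
t 7.95 gauge xy [ -0.7 -18.3] z 18.0 yaw 8.87 F [ 0.5 -4.9  2.4] w 0.00
```

Run:
```python
from h import *
from cell import arm
R,o=G()
for n in("top","scene"):
    d=arm.get_image(n);f=d["frame"].copy(); np.savez(f"pics/{n}5.npz",**d)
    for q in [(-35,70,34),(-35,100,34),(-33,70,34),(-33,-20,34),(-65,110,8),(-65,-160,8)]:
        X=np.r_[R@np.array(q[:2])/1000+o,q[2]/1000]; p=proj(d,X)[0]; cv2.circle(f,tuple(np.round(p).astype(int)),1,(0,0,255),-1)
    c=f[150:230,290:440] if n=="top" else f[130:240,280:400]
    cv2.imwrite(f"pics/{n}5.png",cv2.resize(c,None,fx=5,fy=5,interpolation=cv2.INTER_CUBIC))
```

```text
(no output)
```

View pics/scene5.png

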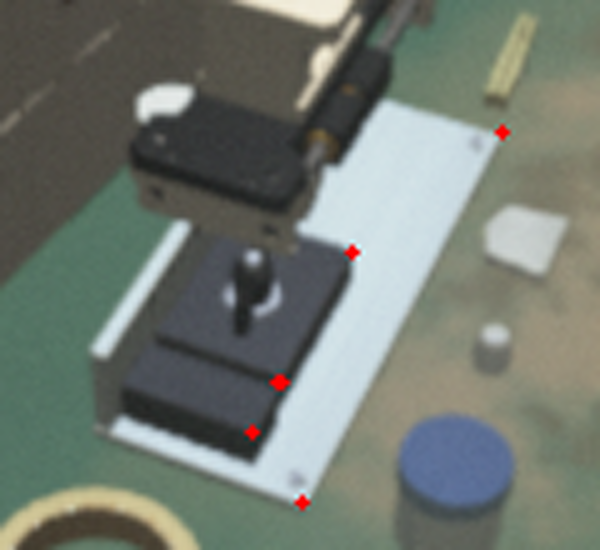

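View pics/top5.png

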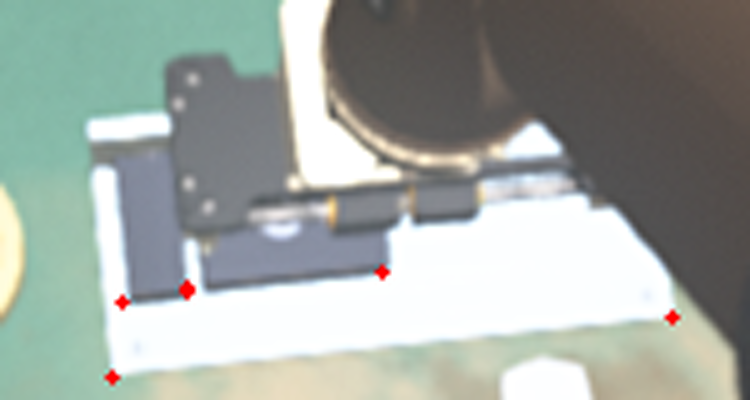

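Run:
```python
from h import *
R,o=G()
for n in("top","scene"):
    d=load(f"pics/{n}5.npz");P=cloud(d); q=(P[...,:2]-o)@R*1000; z=P[...,2]*1000
    for lo,hi in((20,30),(30,39),(39,60),(66,90),(90,105),(105,120),(120,140),(140,170)):
        m=(z>lo)&(z<hi)&(abs(q[...,0])<(33 if hi<66 else 60))&(q[...,1]>-150)&(q[...,1]<150)
        if m.sum()>5: print(n,lo,hi,m.sum(),"x",np.percentile(q[m][:,0],[1,99]).round(0),"y",np.percentile(q[m][:,1],[1,99]).round(0))
```

```text
top 20 30 80 x [-33.  19.] y [-24. 150.]
top 30 39 673 x [-32.  32.] y [-25.  98.]
top 39 60 12 x [-2.  2.] y [ 6. 35.]
top 120 140 227 x [-35. -21.] y [-102.   64.]
top 140 170 1073 x [-34.  37.] y [-87.  75.]
scene 20 30 141 x [-32.  33.] y [ -4. 150.]
scene 30 39 871 x [-33.  33.] y [-22. 100.]
scene 39 60 133 x [-12.  33.] y [-21. 103.]
scene 66 90 14 x [-13. -10.] y [-31.  -7.]
scene 105 120 17 x [-36.  31.] y [-99.  68.]
scene 120 140 349 x [-39.  33.] y [-100.   70.]
scene 140 170 1105 x [-38.  34.] y [-109.   77.]
```

Run:
```python
from h import *
R,o=G()
d=load("pics/scene5.npz"); f=d["frame"].copy()
f=cv2.convertScaleAbs(f,alpha=1.8,beta=10)
f=cv2.resize(f[150:215,295:370],None,fx=10,fy=10,interpolation=cv2.INTER_CUBIC)
for q in [(0,-18,18),(0,-18,34),(0,-18,60),(0,-18,80),(-33,-20,34),(-33,-28,34),(33,-28,34)]:
    X=np.r_[R@np.array(q[:2])/1000+o,q[2]/1000]; p=(proj(d,X)[0]-[295,150]+.5)*10; cv2.circle(f,tuple(np.round(p).astype(int)),3,(0,0,255),-1)
cv2.imwrite("pics/s5z.png",f[:600])
P=cloud(d); q=(P[...,:2]-o)@R*1000
for v in range(170,190,2): print(v,[(u,*np.r_[q[v,u],P[v,u,2]*1000].round(0).astype(int)) for u in range(332,346,2)])
```

```text
170 [(332, np.int64(-26), np.int64(76), np.int64(155)), (334, np.int64(-32), np.int64(78), np.int64(159)), (336, np.int64(-35), np.int64(75), np.int64(158)), (338, np.int64(-37), np.int64(70), np.int64(154)), (340, np.int64(-11), np.int64(-7), np.int64(72)), (342, np.int64(-11), np.int64(-20), np.int64(60)), (344, np.int64(2), np.int64(-70), np.int64(8))]
172 [(332, np.int64(-26), np.int64(75), np.int64(148)), (334, np.int64(-31), np.int64(76), np.int64(150)), (336, np.int64(-35), np.int64(76), np.int64(152)), (338, np.int64(-37), np.int64(69), np.int64(147)), (340, np.int64(-12), np.int64(-8), np.int64(65)), (342, np.int64(5), np.int64(-64), np.int64(5)), (344, np.int64(0), np.int64(-64), np.int64(8))]
174 [(332, np.int64(-23), np.int64(68), np.int64(135)), (334, np.int64(-30), np.int64(72), np.int64(141)), (336, np.int64(-35), np.int64(74), np.int64(145)), (338, np.int64(-37), np.int64(68), np.int64(140)), (340, np.int64(6), np.int64(-54), np.int64(7)), (342, np.int64(1), np.int64(-54), np.int64(9)), (344, np.int64(-4), np.int64(-57), np.int64(8))]
176 [(332, np.int64(-23), np.int6
[... 1747 characters left out ...]
 [(332, np.int64(-8), np.int64(31), np.int64(52)), (334, np.int64(-11), np.int64(26), np.int64(49)), (336, np.int64(-10), np.int64(10), np.int64(32)), (338, np.int64(-15), np.int64(10), np.int64(35)), (340, np.int64(-18), np.int64(6), np.int64(32)), (342, np.int64(-23), np.int64(4), np.int64(32)), (344, np.int64(-28), np.int64(3), np.int64(34))]
188 [(332, np.int64(-9), np.int64(33), np.int64(47)), (334, np.int64(-10), np.int64(24), np.int64(40)), (336, np.int64(-12), np.int64(17), np.int64(33)), (338, np.int64(-17), np.int64(15), np.int64(34)), (340, np.int64(-21), np.int64(13), np.int64(33)), (342, np.int64(-26), np.int64(11), np.int64(33)), (344, np.int64(-30), np.int64(9), np.int64(33))]
```

View pics/s5z.png

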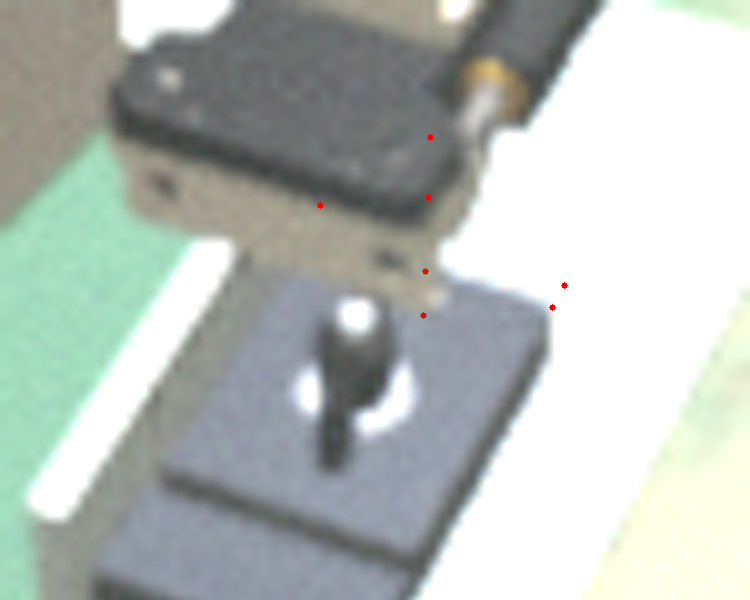

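The stop has followed to about 8 mm from home. But the TCP reading lies past the stop's face by more than a finger's half-width, so the shut fingers seem to be sliding along the jaw direction under the side load. I'll back off, look, and use the stiff side of the fingers (tool x) instead.

Request:
jog_arm(increments=[{"slide": [0,10,0],"roll": 0,"gripper": 0},{"slide": [0,25,0],"roll": 0,"gripper": 0},{"slide": [0,45,0],"roll": 0,"gripper": 0},{"slide": [0,60,-20],"roll": 0.1,"gripper": 0},{"slide": [0,65,-50],"roll": 0.22,"gripper": 0},{"slide": [0,65,-80],"roll": 0.34,"gripper": 0},{"slide": [0,65,-90],"roll": 0.46,"gripper": 0},{"slide": [0,65,-90],"roll": 0.58,"gripper": 0},{"slide": [0,65,-90],"roll": 0.7,"gripper": 0},{"slide": [0,65,-90],"roll": 0.82,"gripper": 0}])

```text
clock: 8.88
position: [0.5927, -0.0294, 0.1082]
ee_rot: [-2.965, 1.033, -0.0]
force: [-0.1, 0.7, -1.0]
width: 0.003
```

Request:
jog_arm(increments=[{"slide": [0,0,0],"roll": 0.12,"gripper": 0},{"slide": [0,0,0],"roll": 0.24,"gripper": 0},{"slide": [0,0,0],"roll": 0.36,"gripper": 0},{"slide": [0,0,0],"roll": 0.48,"gripper": 0},{"slide": [0,0,0],"roll": 0.6,"gripper": 0},{"slide": [0,0,0],"roll": 0.72,"gripper": 0},{"slide": [0,0,0],"roll": 0.747,"gripper": 0},{"slide": [0,0,0],"roll": 0.747,"gripper": 0},{"slide": [0,0,0],"roll": 0.747,"gripper": 0},{"slide": [0,0,0],"roll": 0.747,"gripper": 0}])

```text
clock: 9.72
position: [0.5925, -0.0294, 0.1077]
ee_rot: [2.394, -2.034, -0.001]
force: [-0.6, 0.4, 0.7]
width: 0.006
```

```bash
cat >> h.py <<'E'
def snap(arm,tag,pts=()):
    R,o=G(); out=[]
    for n in("top","scene"):
        d=arm.get_image(n);f=d["frame"].copy(); np.savez(f"pics/{n}{tag}.npz",**d)
        for q in pts:
            X=np.r_[R@np.array(q[:2],float)/1000+o,q[2]/1000]; p=proj(d,X)[0]; cv2.circle(f,tuple(np.round(p).astype(int)),1,(0,0,255),-1)
        c=f[140:235,280:440] if n=="top" else f[120:240,270:400]
        out.append(cv2.resize(cv2.convertScaleAbs(c,alpha=1.0),(int(400*c.shape[1]/c.shape[0]*.72),288) if n=="top" else (312,288),interpolation=cv2.INTER_CUBIC))
    cv2.imwrite(f"pics/b{tag}.png",np.hstack(out))
E
python3 - <<'E'
from h import *
from cell import arm
s,M=st(arm); print(s["joints"].round(2)); print(to(s,M,0,-60,18)); snap(arm,"6")
E
```

```text
t 9.72 gauge xy [ -0.9 -82.7] z 107.7 yaw -80.72 F [-0.6  0.4  0.7] w 0.01
[-0.4   0.5   0.52  1.78 -0.3   0.94 -2.73]
[-22.7  -1.1  89.7]
```

View pics/b6.png

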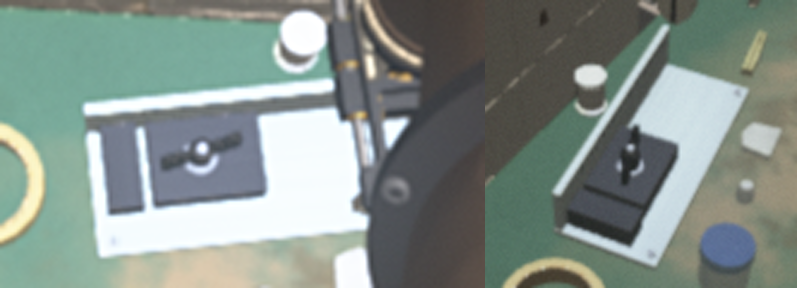

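Joint 7 is close to its limit this way round. I'll turn half a turn back so the same stance has plenty of range.

Request:
jog_arm(increments=[{"slide": [0,0,0],"roll": -0.12,"gripper": 0},{"slide": [0,0,0],"roll": -0.24,"gripper": 0},{"slide": [0,0,0],"roll": -0.36,"gripper": 0},{"slide": [0,0,0],"roll": -0.48,"gripper": 0},{"slide": [0,0,0],"roll": -0.6,"gripper": 0},{"slide": [0,0,0],"roll": -0.72,"gripper": 0},{"slide": [0,0,0],"roll": -0.84,"gripper": 0},{"slide": [0,0,0],"roll": -0.96,"gripper": 0},{"slide": [0,0,0],"roll": -1.08,"gripper": 0},{"slide": [0,0,0],"roll": -1.2,"gripper": 0}])

```text
clock: 10.65
position: [0.5927, -0.0304, 0.1083]
ee_rot: [-3.124, 0.323, -0.001]
force: [-0.0, -0.4, -0.3]
width: 0.004
```

Request:
jog_arm(increments=[{"slide": [0,0,0],"roll": -0.12,"gripper": 0},{"slide": [0,0,0],"roll": -0.24,"gripper": 0},{"slide": [0,0,0],"roll": -0.36,"gripper": 0},{"slide": [0,0,0],"roll": -0.48,"gripper": 0},{"slide": [0,0,0],"roll": -0.6,"gripper": 0},{"slide": [0,0,0],"roll": -0.72,"gripper": 0},{"slide": [0,0,0],"roll": -0.84,"gripper": 0},{"slide": [0,0,0],"roll": -0.96,"gripper": 0},{"slide": [0,0,0],"roll": -1.08,"gripper": 0},{"slide": [0,0,0],"roll": -1.2,"gripper": 0}])

```text
clock: 11.48
position: [0.5928, -0.0305, 0.1085]
ee_rot: [2.762, 1.497, 0.002]
force: [-0.6, -0.5, -0.2]
width: 0.003
```

Run:
```python
from h import *
from cell import arm
s,M=st(arm); print(s["joints"].round(2))
```

```text
t 11.48 gauge xy [ -0.8 -83.9] z 108.5 yaw 56.94 F [-0.6 -0.5 -0.2] w 0.00
[ 0.03  0.47 -0.09  1.75  0.05  0.93 -0.66]
```

Request:
jog_arm(increments=[{"slide": [0,0,0],"roll": -0.12,"gripper": 0},{"slide": [0,0,0],"roll": -0.24,"gripper": 0},{"slide": [0,0,0],"roll": -0.36,"gripper": 0},{"slide": [0,0,15],"roll": -0.48,"gripper": 0},{"slide": [0,0,30],"roll": -0.6,"gripper": 0},{"slide": [0,0,50],"roll": -0.734,"gripper": 0},{"slide": [0,0,70],"roll": -0.734,"gripper": 0},{"slide": [0,0,85],"roll": -0.734,"gripper": 0},{"slide": [0,0,90],"roll": -0.734,"gripper": 0},{"slide": [0,0,90],"roll": -0.734,"gripper": 0}])

```text
clock: 12.32
position: [0.5918, -0.0305, 0.0172]
ee_rot: [-2.047, -2.381, 0.001]
force: [-0.2, 0.4, 0.9]
width: 0.005
```

Run:
```python
from h import *
from cell import arm
s,M=st(arm); print(s["joints"].round(2)); print(to(s,M,0,-38,18)); snap(arm,"7")
```

```text
t 12.32 gauge xy [ -1.8 -83.7] z 17.2 yaw 98.62 F [-0.2  0.4  0.9] w 0.01
[ 0.14  0.59 -0.25  1.81  0.2   0.76 -0.07]
[45.7  1.4 -0.8]
```

View pics/b7.png

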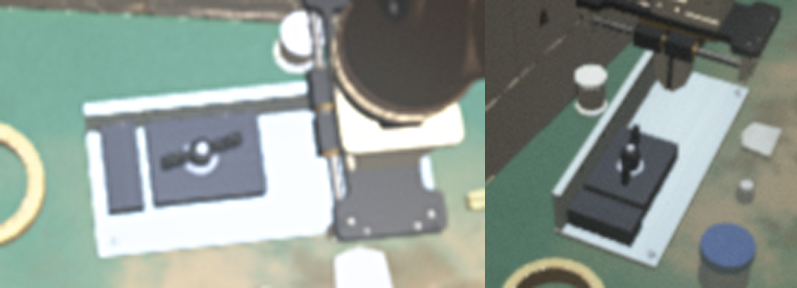

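The finger pair is now visible at (672,75), to the right of the stop. About 9 mm of gap remains at (146,165). I'll push with the stiff side.

Request:
jog_arm(increments=[{"slide": [8,1,0],"roll": 0,"gripper": 0},{"slide": [18,1,0],"roll": 0,"gripper": 0},{"slide": [28,1,0],"roll": 0,"gripper": 0},{"slide": [36,1,0],"roll": 0,"gripper": 0},{"slide": [40,1,0],"roll": 0,"gripper": 0},{"slide": [43,1,0],"roll": 0,"gripper": 0},{"slide": [46,1,0],"roll": 0,"gripper": 0},{"slide": [49,1,0],"roll": 0,"gripper": 0},{"slide": [51,1,0],"roll": 0,"gripper": 0},{"slide": [52,1,0],"roll": 0,"gripper": 0}])

```text
clock: 13.25
position: [0.5857, 0.0217, 0.018]
ee_rot: [2.048, 2.383, -0.0]
force: [-0.6, -0.5, 0.1]
width: 0.003
```

Run:
```python
from h import *
from cell import arm
s,M=st(arm)
```

```text
t 13.25 gauge xy [  0.4 -31.3] z 18.0 yaw 98.65 F [-0.6 -0.5  0.1] w 0.00
```

Request:
jog_arm(increments=[{"slide": [1.5,0,0],"roll": 0,"gripper": 0},{"slide": [3,0,0],"roll": 0,"gripper": 0},{"slide": [4,0,0],"roll": 0,"gripper": 0},{"slide": [5,0,0],"roll": 0,"gripper": 0},{"slide": [6,0,0],"roll": 0,"gripper": 0},{"slide": [7,0,0],"roll": 0,"gripper": 0},{"slide": [8,0,0],"roll": 0,"gripper": 0},{"slide": [8,0,0],"roll": 0,"gripper": 0},{"slide": [8,0,0],"roll": 0,"gripper": 0},{"slide": [8,0,0],"roll": 0,"gripper": 0}])

```text
clock: 14.08
position: [0.5846, 0.0294, 0.018]
ee_rot: [2.048, 2.383, -0.0]
force: [-1.3, 0.4, -1.4]
width: 0.005
```

Run:
```python
from h import *
from cell import arm
s,M=st(arm); snap(arm,"8")
```

```text
t 14.08 gauge xy [  0.5 -23.4] z 18.0 yaw 98.65 F [-1.3  0.4 -1.4] w 0.01
```

View pics/b8.png

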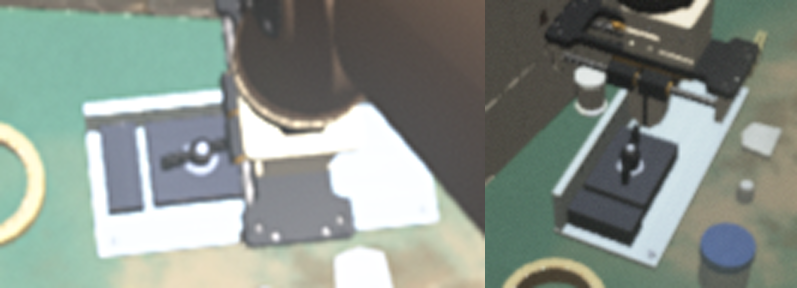

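Run:
```python
from h import *
R,o=G()
d=load("pics/scene8.npz");P=cloud(d); q=(P[...,:2]-o)@R*1000; z=P[...,2]*1000
f=cv2.convertScaleAbs(d["frame"],alpha=1.6,beta=10)
f=cv2.resize(f[120:190,305:380],None,fx=8,fy=8,interpolation=cv2.INTER_CUBIC)
for p in [(0,-23,18),(0,-23,40),(0,-23,80),(0,-40,18)]:
    X=np.r_[R@np.array(p[:2])/1000+o,p[2]/1000]; a=(proj(d,X)[0]-[305,120]+.5)*8; cv2.circle(f,tuple(np.round(a).astype(int)),3,(0,0,255),-1)
cv2.imwrite("pics/s8z.png",f)
for lo,hi in((12,28),(36,45),(45,55),(55,65),(65,80),(80,100)):
    m=(z>lo)&(z<hi)&(abs(q[...,0])<30)&(q[...,1]>-100)&(q[...,1]<(-3))
    if m.sum(): print(lo,hi,m.sum(),"x",np.percentile(q[m][:,0],[2,98]).round(0),"y",np.percentile(q[m][:,1],[2,50,98]).round(0))
```

```text
36 45 2 x [2. 2.] y [-4. -4. -3.]
45 55 5 x [-0.  7.] y [-16. -14.  -5.]
55 65 30 x [-10.  11.] y [-16. -14.  -4.]
65 80 68 x [-18.  17.] y [-29. -13. -11.]
80 100 87 x [-18.  18.] y [-23. -13. -11.]
```

View pics/s8z.png

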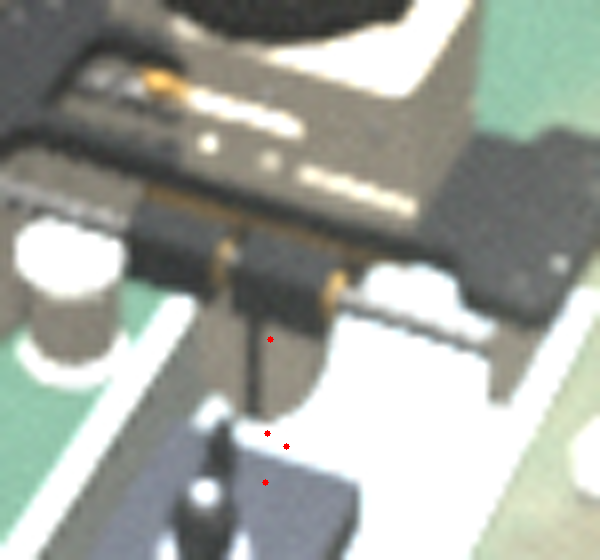

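Run:
```python
from h import *
R,o=G()
d=load("pics/scene7.npz");P=cloud(d); q=(P[...,:2]-o)@R*1000; z=P[...,2]*1000
f=cv2.convertScaleAbs(d["frame"],alpha=.8)
f=cv2.resize(f[110:185,315:390],None,fx=8,fy=8,interpolation=cv2.INTER_CUBIC)
for p in [(-1.8,-84,17),(-1.8,-84,40),(-1.8,-84,60),(-1.8,-84,80),(-21,-84,17),(17,-84,17)]:
    X=np.r_[R@np.array(p[:2])/1000+o,p[2]/1000]; a=(proj(d,X)[0]-[315,110]+.5)*8; cv2.circle(f,tuple(np.round(a).astype(int)),3,(0,0,255),-1)
cv2.imwrite("pics/s7z.png",f)
for lo,hi in((12,20),(20,28),(28,36),(36,45),(45,55),(55,65),(65,80),(80,100)):
    m=(z>lo)&(z<hi)&(abs(q[...,0])<30)&(q[...,1]>-130)&(q[...,1]<(-40))
    if m.sum(): print(lo,hi,m.sum(),"x",np.percentile(q[m][:,0],[2,98]).round(0),"y",np.percentile(q[m][:,1],[2,50,98]).round(0))
```

```text
45 55 2 x [1. 3.] y [-75. -75. -75.]
55 65 23 x [-12.  13.] y [-76. -73. -72.]
65 80 68 x [-19.  14.] y [-91. -74. -71.]
80 100 91 x [-20.  15.] y [-88. -74. -71.]
```

View pics/s7z.png

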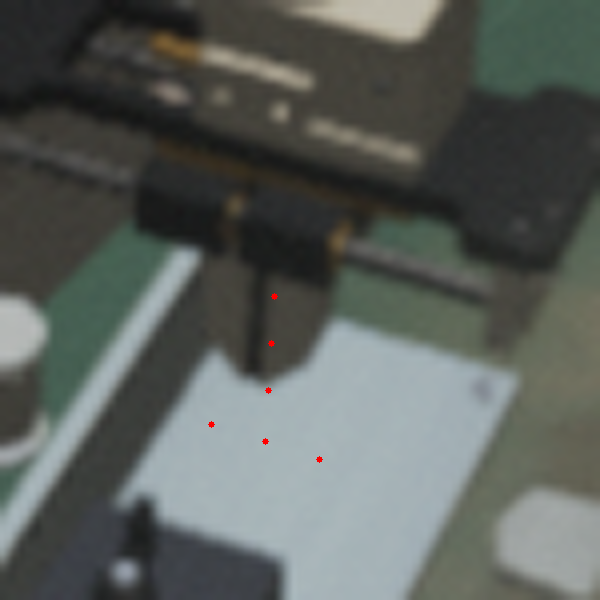

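The picture contradicts the TCP reading. The rounded fingertips visibly end about 48 mm above the board while the TCP says 17, so the earlier push bore on the right wing tip, not the stop's face. I'll measure the tip and body heights properly.

Run:
```python
from h import *
R,o=G()
for n in("scene7","scene8","top7"):
    d=load(f"pics/{n}.npz");P=cloud(d); q=(P[...,:2]-o)@R*1000; z=P[...,2]*1000
    yc=-84 if "7" in n else -23
    for a,b in((-120,-80),(-80,-40),(-40,-22),(-20,-8),(-8,8),(8,20),(22,60)):
        m=(q[...,0]>a)&(q[...,0]<b)&(abs(q[...,1]-yc)<45)&(z>42)&(z<250)&~((q[...,0]>30)&(z<68))&~(q[...,1]>-12)
        if m.sum()>3: print(n,(a,b),m.sum(),"z lo",np.sort(z[m])[:5].round(0),"hi",z[m].max().round(0),"y",q[m][:,1].min().round(0),q[m][:,1].max().round(0))
# finger silhouette: pixels of finger bottom -> rays with left-face plane y=-75 and centre plane y=-84
d=load("pics/scene7.npz")
for px in [(230/8+315,360/8+110),(262/8+315,382/8+110),(290/8+315,375/8+110),(270/8+315,275/8+110)]:
    c,r=ray(d,[px]); 
    for y in(-74.5,-84,-93.5):
        n=np.r_[R[:,1],0]; p0=np.r_[R@np.array([0,y])/1000+o,0]; k=((p0-c)@n)/(r[0]@n); X=c+k*r[0]; print(np.round(px,1),y,((X[:2]-o)@R*1000).round(1),(X[2]*1000).round(1))
```

```text
scene7 (-120, -80) 235 z lo [118. 120. 120. 121. 121.] hi 163.0 y -120.0 -44.0
scene7 (-80, -40) 649 z lo [128. 130. 130. 130. 130.] hi 249.0 y -120.0 -44.0
scene7 (-40, -22) 432 z lo [113. 114. 118. 120. 120.] hi 250.0 y -118.0 -44.0
scene7 (-20, -8) 305 z lo [60. 60. 63. 63. 65.] hi 249.0 y -93.0 -41.0
scene7 (-8, 8) 367 z lo [53. 54. 56. 56. 57.] hi 250.0 y -76.0 -39.0
scene7 (8, 20) 205 z lo [63. 63. 63. 64. 65.] hi 250.0 y -76.0 -41.0
scene7 (22, 60) 269 z lo [123. 125. 126. 126. 128.] hi 249.0 y -112.0 -47.0
scene8 (-120, -80) 114 z lo [121. 140. 141. 143. 143.] hi 163.0 y -58.0 -13.0
scene8 (-80, -40) 335 z lo [157. 157. 158. 158. 158.] hi 249.0 y -58.0 -12.0
scene8 (-40, -22) 80 z lo [117. 118. 120. 122. 122.] hi 233.0 y -59.0 -12.0
scene8 (-20, -8) 55 z lo [59. 62. 64. 65. 67.] hi 97.0 y -30.0 -12.0
scene8 (-8, 8) 76 z lo [52. 52. 53. 54. 55.] hi 132.0 y -17.0 -12.0
scene8 (8, 20) 41 z lo [58. 61. 63. 63. 67.] hi 103.0 y -16.0 -12.0
scene8 (22, 60) 78 z lo [130. 131. 131. 132. 132.] hi 162.0 y -51.0 -38.0
top7 (-120, -80) 298 z lo [119. 121. 130. 131. 133.] hi 165.0 y -122.0
[... 206 characters left out ...]
.] hi 249.0 y -61.0 -43.0
top7 (-8, 8) 81 z lo [124. 124. 125. 127. 128.] hi 248.0 y -63.0 -43.0
top7 (8, 20) 53 z lo [124. 129. 131. 132. 134.] hi 248.0 y -62.0 -45.0
top7 (22, 60) 130 z lo [126. 130. 131. 131. 132.] hi 163.0 y -67.0 -49.0
[343.8 155. ] -74.5 [  6.6 -74.5] 56.0
[343.8 155. ] -84 [ 10.2 -84. ] 46.5
[343.8 155. ] -93.5 [ 13.8 -93.5] 36.9
[347.8 157.8] -74.5 [ -4.5 -74.5] 50.9
[347.8 157.8] -84 [ -1.1 -84. ] 41.3
[347.8 157.8] -93.5 [  2.3 -93.5] 31.7
[351.2 156.9] -74.5 [-13.7 -74.5] 57.5
[351.2 156.9] -84 [-10.3 -84. ] 48.0
[351.2 156.9] -93.5 [ -7.  -93.5] 38.6
[348.8 144.4] -74.5 [ -4.9 -74.5] 95.7
[348.8 144.4] -84 [ -1.5 -84. ] 86.8
[348.8 144.4] -93.5 [  1.9 -93.5] 77.8
```

Tip and body both sit about 34 mm above where the TCP reading puts them (tip 51 vs 17, body underside 118 vs 84). So I'll treat real height as reading plus 34 mm. I'll back off right, go down part way and check it with the camera.

Request:
jog_arm(increments=[{"slide": [-10,0,0],"roll": 0,"gripper": 0},{"slide": [-25,0,0],"roll": 0,"gripper": 0},{"slide": [-38,0,0],"roll": 0,"gripper": 0},{"slide": [-48,0,0],"roll": 0,"gripper": 0},{"slide": [-52,0,0],"roll": 0,"gripper": 0},{"slide": [-52,0,6],"roll": 0,"gripper": 0},{"slide": [-52,0,12],"roll": 0,"gripper": 0},{"slide": [-52,0,18],"roll": 0,"gripper": 0},{"slide": [-52,0,20],"roll": 0,"gripper": 0},{"slide": [-52,0,20],"roll": 0,"gripper": 0}])

```text
clock: 15.02
position: [0.5916, -0.0211, -0.003]
ee_rot: [-2.045, -2.383, 0.001]
force: [0.4, -0.9, 0.9]
width: 0.003
```

Run:
```python
from h import *
from cell import arm
s,M=st(arm); d=arm.get_image("scene"); R,o=G(); np.savez("pics/scene9.npz",**d)
P=cloud(d); q=(P[...,:2]-o)@R*1000; z=P[...,2]*1000
m=(abs(q[...,0])<25)&(abs(q[...,1]+75)<25)&(z>14)&(z<200); print(np.sort(z[m])[:12].round(0), q[m][:,1].max())
m=(q[...,0]<-40)&(q[...,0]>-110)&(abs(q[...,1]+75)<45)&(z>20)&(z<200); print(np.sort(z[m])[:8].round(0))
f=d["frame"][110:185,315:390]; cv2.imwrite("pics/s9z.png",cv2.resize(f,None,fx=7,fy=7,interpolation=cv2.INTER_CUBIC))
```

```text
t 15.02 gauge xy [ -0.5 -74.4] z -3.0 yaw 98.71 F [ 0.4 -0.9  0.9] w 0.00
[33. 33. 35. 35. 35. 36. 36. 36. 38. 38. 38. 39.] -50.04516060775985
[ 98.  98.  99. 100. 101. 101. 101. 103.]
```

View pics/s9z.png

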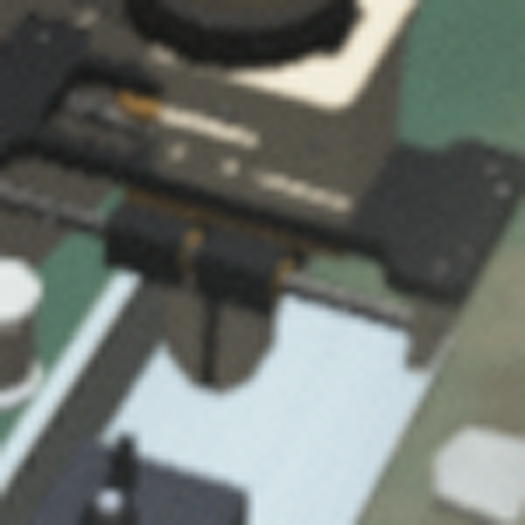

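The reading of -3 corresponds to a real tip height of about 32, which confirms the 34 mm offset. I'll lower to about 19 mm real and push the stop's actual end face.

Request:
jog_arm(increments=[{"slide": [0,0,5],"roll": 0,"gripper": 0},{"slide": [0,0,10],"roll": 0,"gripper": 0},{"slide": [0,0,12],"roll": 0,"gripper": 0},{"slide": [4,0,12],"roll": 0,"gripper": 0},{"slide": [10,0,12],"roll": 0,"gripper": 0},{"slide": [17,0,12],"roll": 0,"gripper": 0},{"slide": [24,0,12],"roll": 0,"gripper": 0},{"slide": [29,0,12],"roll": 0,"gripper": 0},{"slide": [33,0,12],"roll": 0,"gripper": 0},{"slide": [35,0,12],"roll": 0,"gripper": 0}])

```text
clock: 15.9
position: [0.5871, 0.0139, -0.0138]
ee_rot: [-2.046, -2.384, -0.001]
force: [0.8, 0.8, -0.3]
width: 0.007
```

Request:
jog_arm(increments=[{"slide": [1,0,0],"roll": 0,"gripper": 0},{"slide": [2,0,0],"roll": 0,"gripper": 0},{"slide": [3,0,0],"roll": 0,"gripper": 0},{"slide": [4,0,0],"roll": 0,"gripper": 0},{"slide": [5,0,0],"roll": 0,"gripper": 0},{"slide": [6,0,0],"roll": 0,"gripper": 0},{"slide": [6,0,0],"roll": 0,"gripper": 0},{"slide": [6,0,0],"roll": 0,"gripper": 0},{"slide": [6,0,0],"roll": 0,"gripper": 0},{"slide": [6,0,0],"roll": 0,"gripper": 0}])

```text
clock: 16.73
position: [0.5864, 0.0176, -0.014]
ee_rot: [2.048, 2.381, -0.001]
force: [0.3, -5.5, 0.1]
width: 0.002
```

Run:
```python
from h import *
from cell import arm
s,M=st(arm)
```

```text
t 16.73 gauge xy [  0.4 -35.4] z -14.0 yaw 98.59 F [ 0.3 -5.5  0.1] w 0.00
```

Request:
jog_arm(increments=[{"slide": [1,0,0],"roll": 0,"gripper": 0},{"slide": [2,0,0],"roll": 0,"gripper": 0},{"slide": [3,0,0],"roll": 0,"gripper": 0},{"slide": [4,0,0],"roll": 0,"gripper": 0},{"slide": [5,0,0],"roll": 0,"gripper": 0},{"slide": [5,0,0],"roll": 0,"gripper": 0},{"slide": [5,0,0],"roll": 0,"gripper": 0},{"slide": [5,0,0],"roll": 0,"gripper": 0},{"slide": [5,0,0],"roll": 0,"gripper": 0},{"slide": [5,0,0],"roll": 0,"gripper": 0}])

```text
clock: 17.57
position: [0.5857, 0.0218, -0.014]
ee_rot: [2.048, 2.38, -0.002]
force: [1.1, -7.0, -0.1]
width: 0.006
```

Run:
```python
from h import *
from cell import arm
s,M=st(arm)
```

```text
t 17.57 gauge xy [  0.4 -31.1] z -14.0 yaw 98.57 F [ 1.1 -7.  -0.1] w 0.01
```

Request:
jog_arm(increments=[{"slide": [0.5,0,0],"roll": 0,"gripper": 0},{"slide": [1,0,0],"roll": 0,"gripper": 0},{"slide": [1.5,0,0],"roll": 0,"gripper": 0},{"slide": [2,0,0],"roll": 0,"gripper": 0},{"slide": [2.5,0,0],"roll": 0,"gripper": 0},{"slide": [3,0,0],"roll": 0,"gripper": 0},{"slide": [3,0,0],"roll": 0,"gripper": 0},{"slide": [3,0,0],"roll": 0,"gripper": 0},{"slide": [3,0,0],"roll": 0,"gripper": 0},{"slide": [3,0,0],"roll": 0,"gripper": 0}])

```text
clock: 18.4
position: [0.5857, 0.0218, -0.0139]
ee_rot: [2.05, 2.376, -0.005]
force: [1.7, -14.7, 1.8]
width: 0.005
```

Run:
```python
from h import *
from cell import arm
s,M=st(arm)
```

```text
t 18.40 gauge xy [  0.4 -31.2] z -13.9 yaw 98.45 F [  1.7 -14.7   1.8] w 0.00
```

The force rose to 15 N with no further motion, so the stop is home. I'll retreat and look.

Request:
jog_arm(increments=[{"slide": [-6,0,0],"roll": 0,"gripper": 0},{"slide": [-20,0,0],"roll": 0,"gripper": 0},{"slide": [-35,0,0],"roll": 0,"gripper": 0},{"slide": [-45,0,-20],"roll": 0,"gripper": 0},{"slide": [-45,0,-50],"roll": 0,"gripper": 0},{"slide": [-45,-20,-70],"roll": 0,"gripper": 0},{"slide": [-45,-40,-70],"roll": 0,"gripper": 0},{"slide": [-45,-60,-70],"roll": 0,"gripper": 0},{"slide": [-45,-70,-70],"roll": 0,"gripper": 0},{"slide": [-45,-70,-70],"roll": 0,"gripper": 0}])

```text
clock: 19.23
position: [0.5203, -0.0291, 0.0559]
ee_rot: [-2.047, -2.381, 0.002]
force: [-0.2, 0.5, -0.8]
width: 0.007
```

```bash
cat >> h.py <<'E'
def look(arm,tag,az=(0,30)):
    R,o=G(); out=[]
    for n in("top","scene"):
        d=arm.get_image(n);f=d["frame"].copy(); np.savez(f"pics/{n}{tag}.npz",**d)
        P=cloud(d); q=(P[...,:2]-o)@R*1000; z=P[...,2]*1000
        m=(np.hypot(q[...,0]-az[0],q[...,1]-az[1])<36)&(z>44)&(z<68)&(q[...,0]<31)
        if m.sum()>15:
            a=q[m]; c=a.mean(0); v=np.linalg.svd(a-c)[2][0]; print(n,m.sum(),"screw c",c.round(1),"wing a deg mod180 %.0f"%(np.degrees(np.arctan2(-v[1],v[0]))%180))
        m=(abs(q[...,0])<30)&(q[...,1]>-70)&(q[...,1]<68)&(abs(z-34)<5)
        if m.sum()>15: print(n,"stop y",np.percentile(q[m][:,1],[1,99]).round(1))
        c=f[150:230,295:415] if n=="top" else f[130:230,285:385]
        out.append(cv2.resize(c,None,fx=400/c.shape[0],fy=400/c.shape[0],interpolation=cv2.INTER_CUBIC))
    h=np.hstack(out); cv2.imwrite(f"pics/b{tag}.png",cv2.resize(h,(800,int(h.shape[0]*800/h.shape[1]))))
E
python3 - <<'E'
from h import *
from cell import arm
s,M=st(arm); print(s["joints"].round(2)); look(arm,"10")
E
```

```text
t 19.23 gauge xy [-72.1 -71.1] z 55.9 yaw 98.63 F [-0.2  0.5 -0.8] w 0.01
[ 0.16  0.45 -0.27  1.96  0.17  0.76 -0.06]
top 148 screw c [ 0.7 28.4] wing a deg mod180 77
top stop y [-20.4  67.2]
scene 118 screw c [-2.7 33.2] wing a deg mod180 77
scene stop y [-18.2  67.4]
```

View pics/b10.png

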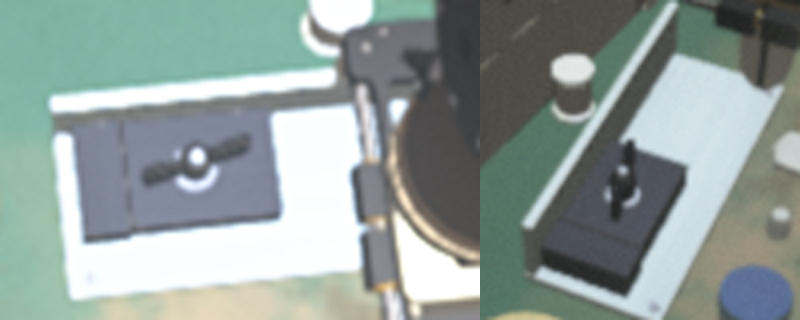

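The seam is closed (top view, x≈125): the stop spans y -20 to 67 and the screw axis is near (0,29). The left wing points left, 13° toward the robot. Stroke 1 goes to the near side of the left wing and pushes it away from the robot.

Request:
jog_arm(increments=[{"slide": [20,5,0],"roll": -0.007,"gripper": 0},{"slide": [45,12,0],"roll": -0.007,"gripper": 0},{"slide": [72,18,0],"roll": -0.007,"gripper": 0},{"slide": [98,22,0],"roll": -0.007,"gripper": 0},{"slide": [115,22,0],"roll": -0.007,"gripper": 0},{"slide": [122,22,5],"roll": -0.007,"gripper": 0},{"slide": [122,22,20],"roll": -0.007,"gripper": 0},{"slide": [122,22,38],"roll": -0.007,"gripper": 0},{"slide": [122,22,48],"roll": -0.007,"gripper": 0},{"slide": [122,22,48],"roll": -0.007,"gripper": 0}])

```text
clock: 20.17
position: [0.5249, 0.0944, 0.0056]
ee_rot: [-2.039, -2.388, 0.005]
force: [-0.5, -0.3, -0.3]
width: 0.004
```

Run:
```python
from h import *
from cell import arm
s,M=st(arm); print(s["joints"].round(2)); look(arm,"11")
```

```text
t 20.17 gauge xy [-48.2  50.1] z 5.6 yaw 99.02 F [-0.5 -0.3 -0.3] w 0.00
[-0.08  0.54 -0.26  1.97  0.22  0.67 -0.33]
scene 49 screw c [-6.5 50.7] wing a deg mod180 79
scene stop y [-15.5  67.6]
```

View pics/b11.png

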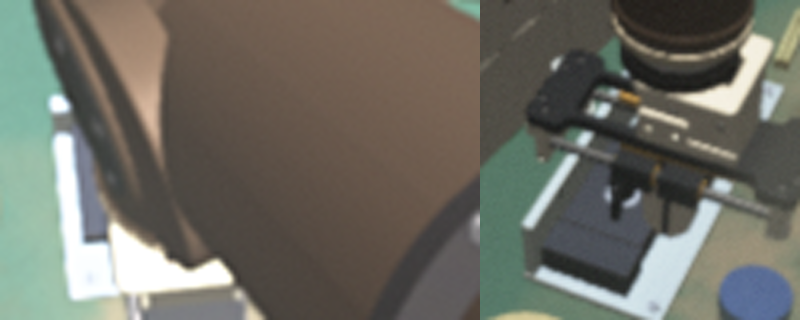

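Request:
jog_arm(increments=[{"slide": [0,4,-2],"roll": 0,"gripper": 0},{"slide": [0,9,-2],"roll": 0,"gripper": 0},{"slide": [0,14,-2],"roll": 0,"gripper": 0},{"slide": [0,19,-2],"roll": 0,"gripper": 0},{"slide": [0,23,-2],"roll": 0,"gripper": 0},{"slide": [0,27,-2],"roll": 0,"gripper": 0},{"slide": [0,31,-2],"roll": 0,"gripper": 0},{"slide": [0,35,-2],"roll": 0,"gripper": 0},{"slide": [0,38,-2],"roll": 0,"gripper": 0},{"slide": [0,40,-2],"roll": 0,"gripper": 0}])

```text
clock: 21.1
position: [0.5647, 0.1014, 0.0097]
ee_rot: [-2.039, -2.389, 0.003]
force: [-4.4, 0.4, 2.1]
width: 0.003
```

Run:
```python
from h import *
from cell import arm
s,M=st(arm); look(arm,"12")
```

```text
t 21.10 gauge xy [-7.8 50.8] z 9.7 yaw 99.04 F [-4.4  0.4  2.1] w 0.00
top stop y [-5.3  6.7]
scene 97 screw c [-2.2 53.7] wing a deg mod180 147
scene stop y [-17.9  67.7]
```

View pics/b12.png

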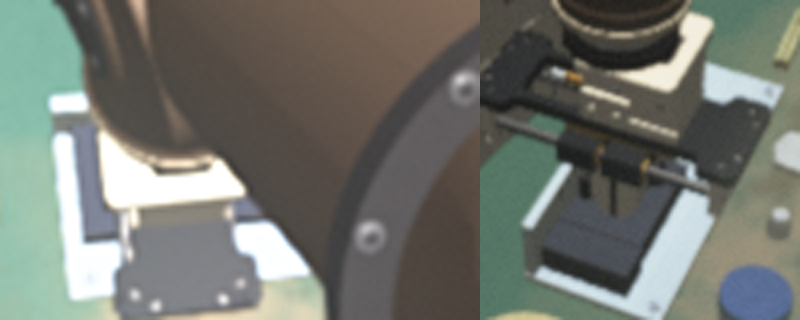

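Request:
jog_arm(increments=[{"slide": [0,3,0],"roll": 0,"gripper": 0},{"slide": [0,6,0],"roll": 0,"gripper": 0},{"slide": [0,6,0],"roll": 0,"gripper": 0},{"slide": [0,-6,0],"roll": 0,"gripper": 0},{"slide": [0,-24,0],"roll": 0,"gripper": 0},{"slide": [-5,-44,0],"roll": 0,"gripper": 0},{"slide": [-30,-56,-5],"roll": 0,"gripper": 0},{"slide": [-65,-60,-10],"roll": 0,"gripper": 0},{"slide": [-100,-60,-20],"roll": 0,"gripper": 0},{"slide": [-115,-60,-20],"roll": 0,"gripper": 0}])

```text
clock: 22.03
position: [0.5268, -0.0269, 0.0317]
ee_rot: [2.041, 2.382, 0.001]
force: [0.5, -0.4, 0.2]
width: 0.008
```

Run:
```python
from h import *
from cell import arm
s,M=st(arm); look(arm,"13")
```

```text
t 22.03 gauge xy [-65.5 -69.9] z 31.7 yaw 98.80 F [ 0.5 -0.4  0.2] w 0.01
top 142 screw c [ 0.8 29.1] wing a deg mod180 155
top stop y [-20.5  67.2]
scene 184 screw c [-2.4 32.3] wing a deg mod180 155
scene stop y [-19.7  67.6]
```

View pics/b13.png

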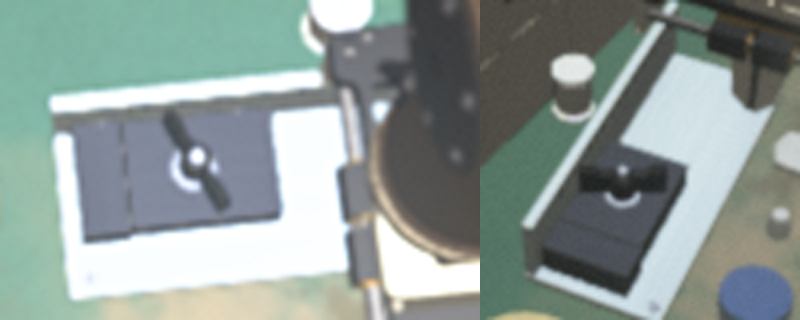

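Stroke 1 turned it from 77° to 155°, with the stop still home. The near wing now points near-right (tip at top-view (222,205)). Stroke 2 goes behind it on the right and sweeps left.

Request:
jog_arm(increments=[{"slide": [15,12,0],"roll": 0,"gripper": 0},{"slide": [35,24,8],"roll": 0,"gripper": 0},{"slide": [50,32,16],"roll": 0,"gripper": 0},{"slide": [55,35,22],"roll": 0,"gripper": 0},{"slide": [57,35,24],"roll": 0,"gripper": 0},{"slide": [62,35,24],"roll": 0,"gripper": 0},{"slide": [67,35,24],"roll": 0,"gripper": 0},{"slide": [73,35,24],"roll": 0,"gripper": 0},{"slide": [79,35,24],"roll": 0,"gripper": 0},{"slide": [85,35,24],"roll": 0,"gripper": 0}])

```text
clock: 22.97
position: [0.545, 0.0673, 0.0062]
ee_rot: [2.041, 2.388, -0.002]
force: [-1.1, -4.4, 0.2]
width: 0.005
```

Run:
```python
from h import *
from cell import arm
s,M=st(arm)
```

```text
t 22.97 gauge xy [-32.6  20.2] z 6.2 yaw 98.98 F [-1.1 -4.4  0.2] w 0.01
```

Request:
jog_arm(increments=[{"slide": [5,1,-1],"roll": 0,"gripper": 0},{"slide": [10,2,-1],"roll": 0,"gripper": 0},{"slide": [15,2,-1],"roll": 0,"gripper": 0},{"slide": [20,2,-1],"roll": 0,"gripper": 0},{"slide": [23,2,-1],"roll": 0,"gripper": 0},{"slide": [23,2,-1],"roll": 0,"gripper": 0},{"slide": [20,-5,-1],"roll": 0,"gripper": 0},{"slide": [20,-16,-1],"roll": 0,"gripper": 0},{"slide": [25,-20,-1],"roll": 0,"gripper": 0},{"slide": [31,-20,-1],"roll": 0,"gripper": 0}])

```text
clock: 23.8
position: [0.5198, 0.0953, 0.007]
ee_rot: [-2.04, -2.389, 0.001]
force: [0.0, 1.7, -0.1]
width: 0.0
```

Run:
```python
from h import *
from cell import arm
s,M=st(arm); look(arm,"14")
```

```text
t 23.80 gauge xy [-53.1  51.8] z 7.0 yaw 99.00 F [ 0.   1.7 -0.1] w 0.00
scene 45 screw c [-5.2 47.2] wing a deg mod180 66
scene stop y [-13.7  67.4]
```

View pics/b14.png

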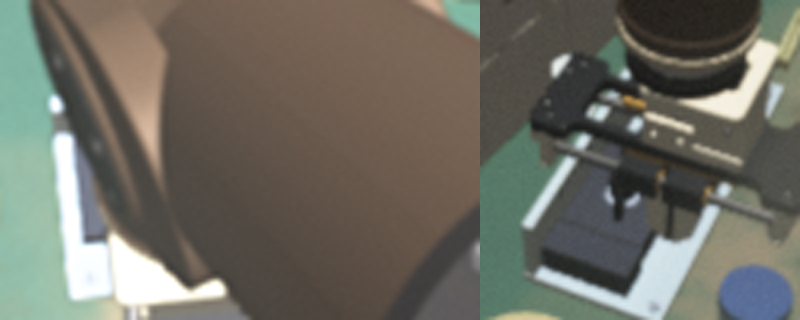

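It's now at about 66° (mod 180). Stroke 3 pushes the left wing away from the robot, slowly near the alignment where a hard stop may lie.

Request:
jog_arm(increments=[{"slide": [0,6,0],"roll": 0,"gripper": 0},{"slide": [0,12,0],"roll": 0,"gripper": 0},{"slide": [0,17,0],"roll": 0,"gripper": 0},{"slide": [0,22,0],"roll": 0,"gripper": 0},{"slide": [0,26,0],"roll": 0,"gripper": 0},{"slide": [0,29,0],"roll": 0,"gripper": 0},{"slide": [0,31,0],"roll": 0,"gripper": 0},{"slide": [0,33,0],"roll": 0,"gripper": 0},{"slide": [0,35,0],"roll": 0,"gripper": 0},{"slide": [0,35,0],"roll": 0,"gripper": 0}])

```text
clock: 24.73
position: [0.555, 0.1013, 0.0068]
ee_rot: [-2.038, -2.389, 0.001]
force: [-4.5, 1.3, -0.2]
width: 0.007
```

Run:
```python
from h import *
from cell import arm
s,M=st(arm); print(s["ft_torque"].round(2))
```

```text
t 24.73 gauge xy [-17.4  52.3] z 6.8 yaw 99.07 F [-4.5  1.3 -0.2] w 0.01
[0.33 0.71 0.01]
```

Request:
jog_arm(increments=[{"slide": [0,1,0],"roll": 0,"gripper": 0},{"slide": [0,2,0],"roll": 0,"gripper": 0},{"slide": [0,3,0],"roll": 0,"gripper": 0},{"slide": [0,4,0],"roll": 0,"gripper": 0},{"slide": [0,5,0],"roll": 0,"gripper": 0},{"slide": [0,6,0],"roll": 0,"gripper": 0},{"slide": [0,6,0],"roll": 0,"gripper": 0},{"slide": [0,6,0],"roll": 0,"gripper": 0},{"slide": [0,6,0],"roll": 0,"gripper": 0},{"slide": [0,6,0],"roll": 0,"gripper": 0}])

```text
clock: 25.57
position: [0.5618, 0.102, 0.0071]
ee_rot: [2.039, 2.389, 0.001]
force: [-3.9, -0.0, -0.6]
width: 0.009
```

Run:
```python
from h import *
from cell import arm
s,M=st(arm); look(arm,"15")
```

```text
t 25.57 gauge xy [-10.6  51.8] z 7.1 yaw 99.04 F [-3.9 -0.  -0.6] w 0.01
scene 86 screw c [ 0.1 56.8] wing a deg mod180 0
scene stop y [-13.2  67.7]
```

View pics/b15.png

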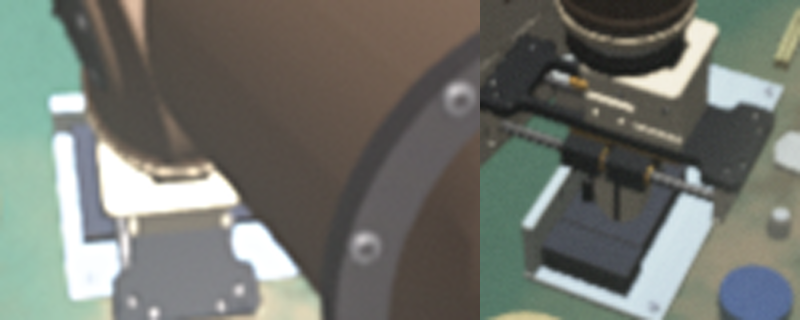

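It moved freely past the alignment, so another half turn remains. I'll finish this stroke and go round to the right.

Request:
jog_arm(increments=[{"slide": [0,4,0],"roll": 0,"gripper": 0},{"slide": [0,8,0],"roll": 0,"gripper": 0},{"slide": [0,9,0],"roll": 0,"gripper": 0},{"slide": [0,-6,0],"roll": 0,"gripper": 0},{"slide": [0,-24,0],"roll": 0,"gripper": 0},{"slide": [-5,-44,0],"roll": 0,"gripper": 0},{"slide": [-30,-54,-5],"roll": 0,"gripper": 0},{"slide": [-65,-55,-10],"roll": 0,"gripper": 0},{"slide": [-100,-55,-20],"roll": 0,"gripper": 0},{"slide": [-115,-55,-20],"roll": 0,"gripper": 0}])

```text
clock: 26.5
position: [0.5281, -0.0257, 0.0289]
ee_rot: [2.041, 2.381, 0.002]
force: [0.7, -0.4, 0.3]
width: 0.008
```

Run:
```python
from h import *
from cell import arm
s,M=st(arm); look(arm,"16")
```

```text
t 26.50 gauge xy [-63.9 -69. ] z 28.9 yaw 98.80 F [ 0.7 -0.4  0.3] w 0.01
top 144 screw c [ 0.7 28.9] wing a deg mod180 154
top stop y [-20.6  67.2]
scene 184 screw c [-2.  32.5] wing a deg mod180 155
scene stop y [-19.4  67.7]
```

View pics/b16.png

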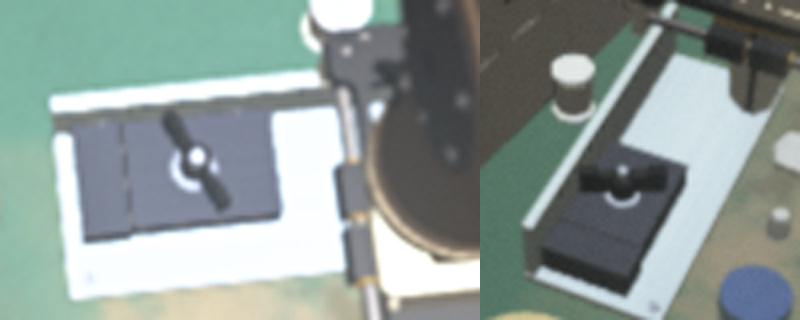

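The wing is at 154° again (half a turn on) and the stop is unchanged. I'll repeat stroke 2.

Request:
jog_arm(increments=[{"slide": [15,12,0],"roll": 0,"gripper": 0},{"slide": [35,24,8],"roll": 0,"gripper": 0},{"slide": [50,31,15],"roll": 0,"gripper": 0},{"slide": [55,33,20],"roll": 0,"gripper": 0},{"slide": [57,33,21],"roll": 0,"gripper": 0},{"slide": [62,33,21],"roll": 0,"gripper": 0},{"slide": [67,33,21],"roll": 0,"gripper": 0},{"slide": [73,33,21],"roll": 0,"gripper": 0},{"slide": [79,33,21],"roll": 0,"gripper": 0},{"slide": [85,33,21],"roll": 0,"gripper": 0}])

```text
clock: 27.43
position: [0.5439, 0.0682, 0.0061]
ee_rot: [2.041, 2.388, -0.002]
force: [-0.6, -4.3, -0.7]
width: 0.005
```

Run:
```python
from h import *
from cell import arm
s,M=st(arm)
```

```text
t 27.43 gauge xy [-33.6  21.3] z 6.1 yaw 98.98 F [-0.6 -4.3 -0.7] w 0.01
```

Request:
jog_arm(increments=[{"slide": [5,1,0],"roll": 0,"gripper": 0},{"slide": [10,2,0],"roll": 0,"gripper": 0},{"slide": [15,2,0],"roll": 0,"gripper": 0},{"slide": [20,2,0],"roll": 0,"gripper": 0},{"slide": [23,2,0],"roll": 0,"gripper": 0},{"slide": [23,2,0],"roll": 0,"gripper": 0},{"slide": [20,-5,0],"roll": 0,"gripper": 0},{"slide": [20,-16,0],"roll": 0,"gripper": 0},{"slide": [25,-20,0],"roll": 0,"gripper": 0},{"slide": [31,-20,0],"roll": 0,"gripper": 0}])

```text
clock: 28.27
position: [0.5186, 0.0961, 0.006]
ee_rot: [-2.04, -2.389, 0.001]
force: [0.5, 0.9, 0.0]
width: 0.008
```

Run:
```python
from h import *
from cell import arm
s,M=st(arm); look(arm,"17")
```

```text
t 28.27 gauge xy [-54.1  52.8] z 6.0 yaw 99.00 F [0.5 0.9 0. ] w 0.01
scene 47 screw c [-5.2 46.7] wing a deg mod180 65
scene stop y [-9.4 67.4]
```

The screw is at 65° as before. Final push: the hard stop is expected at wing-parallel-to-rail.

Request:
jog_arm(increments=[{"slide": [0,6,-1],"roll": 0,"gripper": 0},{"slide": [0,12,-1],"roll": 0,"gripper": 0},{"slide": [0,17,-1],"roll": 0,"gripper": 0},{"slide": [0,22,-1],"roll": 0,"gripper": 0},{"slide": [0,26,-1],"roll": 0,"gripper": 0},{"slide": [0,29,-1],"roll": 0,"gripper": 0},{"slide": [0,31,-1],"roll": 0,"gripper": 0},{"slide": [0,33,-1],"roll": 0,"gripper": 0},{"slide": [0,34,-1],"roll": 0,"gripper": 0},{"slide": [0,35,-1],"roll": 0,"gripper": 0}])

```text
clock: 29.2
position: [0.5513, 0.1017, 0.0066]
ee_rot: [-2.037, -2.388, 0.007]
force: [-13.9, 0.4, 10.6]
width: 0.005
```

Run:
```python
from h import *
from cell import arm
s,M=st(arm)
```

```text
t 29.20 gauge xy [-21.   53.2] z 6.6 yaw 99.08 F [-13.9   0.4  10.6] w 0.00
```

It stopped at x=-21 with the force at 14 N. I'll press a little further to confirm, then hold.

Request:
jog_arm(increments=[{"slide": [0,1,0],"roll": 0,"gripper": 0},{"slide": [0,2,0],"roll": 0,"gripper": 0},{"slide": [0,2,0],"roll": 0,"gripper": 0},{"slide": [0,2,0],"roll": 0,"gripper": 0},{"slide": [0,2,0],"roll": 0,"gripper": 0},{"slide": [0,2,0],"roll": 0,"gripper": 0},{"slide": [0,2,0],"roll": 0,"gripper": 0},{"slide": [0,2,0],"roll": 0,"gripper": 0},{"slide": [0,2,0],"roll": 0,"gripper": 0},{"slide": [0,2,0],"roll": 0,"gripper": 0}])

```text
clock: 30.03
position: [0.5513, 0.1017, 0.0066]
ee_rot: [-2.035, -2.387, 0.011]
force: [-17.2, -0.7, 13.8]
width: 0.009
```

Run:
```python
from h import *
from cell import arm
s,M=st(arm)
```

```text
t 30.03 gauge xy [-20.9  53.2] z 6.6 yaw 99.09 F [-17.2  -0.7  13.8] w 0.01
```

Request:
jog_arm(increments=[{"slide": [0,-3,0],"roll": 0,"gripper": 0},{"slide": [0,-12,0],"roll": 0,"gripper": 0},{"slide": [0,-28,0],"roll": 0,"gripper": 0},{"slide": [0,-40,-5],"roll": 0,"gripper": 0},{"slide": [-20,-44,-15],"roll": 0,"gripper": 0},{"slide": [-50,-44,-40],"roll": 0,"gripper": 0},{"slide": [-85,-44,-60],"roll": 0,"gripper": 0},{"slide": [-115,-44,-70],"roll": 0,"gripper": 0},{"slide": [-120,-44,-70],"roll": 0,"gripper": 0},{"slide": [-120,-44,-70],"roll": 0,"gripper": 0}])

```text
clock: 30.87
position: [0.5327, -0.0265, 0.0777]
ee_rot: [2.044, 2.382, 0.001]
force: [-0.4, 0.9, -0.0]
width: 0.006
```

Run:
```python
from h import *
from cell import arm
s,M=st(arm); look(arm,"18")
```

```text
t 30.87 gauge xy [-59.6 -70.5] z 77.7 yaw 98.74 F [-0.4  0.9 -0. ] w 0.01
top 153 screw c [ 0.8 29.1] wing a deg mod180 90
top stop y [-20.5  67.3]
scene 131 screw c [-2.7 32.9] wing a deg mod180 91
scene stop y [-18.8  67.4]
```

View pics/b18.png

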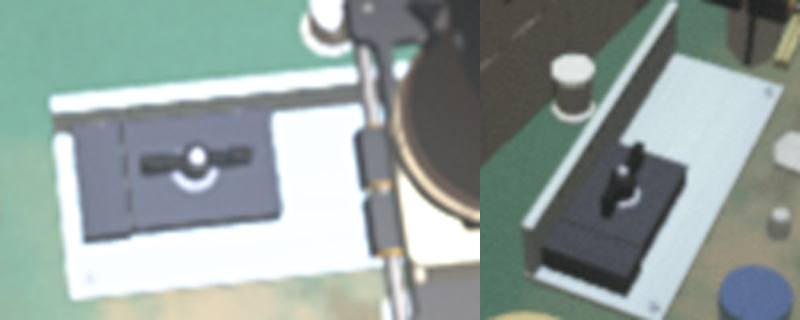

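The wing is parallel to the rail (90°) and the stop reads the same as after its push. One last numeric check: seam and bystanders against earlier pictures.

Run:
```python
from h import *
a=load("pics/top10.npz")["frame"].astype(float);b=load("pics/top18.npz")["frame"].astype(float);z=load("pics/top0.npz")["frame"].astype(float)
g=lambda f:cv2.cvtColor(f.astype(np.uint8),cv2.COLOR_BGR2GRAY).astype(np.float32)
# stop near-right corner & seam patches: subpixel shift by phase correlation
for nm,A,B,(y0,y1,x0,x1) in [("stop right edge",a,b,(182,206,352,374)),("seam",a,b,(180,208,318,336)),
  ("plate corner ref",a,b,(205,230,303,330)),
  ("pot",z,b,(230,266,304,342)),("thimble",z,b,(228,248,356,376)),("tape",z,b,(174,226,246,300))]:
    s,r=cv2.phaseCorrelate(g(A[y0:y1,x0:x1]).copy(),g(B[y0:y1,x0:x1]).copy()); print(nm,np.round(s,2),"resp %.2f"%r,"absdiff %.1f"%np.abs(A-B)[y0:y1,x0:x1].mean())
z=load("pics/scene0.npz")["frame"];b=load("pics/scene18.npz")["frame"]
for nm,(y0,y1,x0,x1) in dict(chalk=(165,190,370,400),thimble=(190,210,370,390),pot=(205,245,355,390),reel=(143,172,302,325),tape=(222,275,270,330),peg=(128,155,374,392)).items():
    s,r=cv2.phaseCorrelate(g(z[y0:y1,x0:x1]).copy(),g(b[y0:y1,x0:x1]).copy()); print("scene",nm,np.round(s,2),"%.2f"%r)
```

```text
stop right edge [0.07 0.18] resp 0.69 absdiff 3.2
seam [-0.36 -0.62] resp 0.59 absdiff 4.0
plate corner ref [0.48 0.53] resp 1.00 absdiff 0.6
pot [0.12 0.05] resp 0.98 absdiff 22.2
thimble [-0.    0.05] resp 0.98 absdiff 24.2
tape [0.03 0.01] resp 0.99 absdiff 21.2
scene chalk [-0.    0.58] 1.00
scene thimble [0.15 0.  ] 1.00
scene pot [ 0.09 -0.03] 1.06
scene reel [ 0.02 -0.  ] 0.99
scene tape [0.04 0.04] 0.98
scene peg [-0.41  0.77] 0.80
```

Run:
```python
from cell import arm
print(arm.sign_off())
```

```text
the job is handed in; nothing more can be done
None
```

The gauge is ready: the sliding stop is fully home against the end block and the wing screw is tight. I handed the job in at about 31 s.

- **Stop:** It went home under a push with the outside of the shut fingers. At the end the force rose to about 15 N with no further movement, and the seam closed in the picture.
- **Screw:** Five open-ended strokes turned it about 373° clockwise, with no gripping. It stopped dead with the wings parallel to the rail, and 17 N moved it no further.
- **Last look:** The wing reads 90–91°, where the fully tight position should be. The stop spans the same place as right after its push, to about 0.5 mm, and the gripper was clear of everything.

**Checks that failed or disagreed:**
- **Tool height:** The cameras showed the real fingertips about 34 mm higher than the reported tool position, and I corrected for this part-way through.
- **First push on the stop:** Before that correction, the fingers bore on the right-hand wing tip instead of the stop's end face. This moved the stop most of the way and turned the screw by no more than a degree or two. The last stretch was pushed properly on the face, before any tightening.
- **Joint 7:** It came within about 0.01 rad of its limit (−2.73 of −2.74) during one turn, and I turned it back.
- **Small things:** The pot, thimble, tape and reel show no movement. The chalk's match read 0.6 pixel off, which I put down to noise. The peg's match was unreliable because the gripper partly hid it, though nothing came near it.

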